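# Build an interlocked stack of pastry totes

## Task

Stack the two totes from the sloping rack on the tote of pudding moulds, which stays where it is on the bench: first the one with the steel ring cutter, then the one with the wooden mooncake mould on top. Turn each one half round to the one beneath it, so that they interlock level on the pillars and do not nest down onto the goods, and lower them gently. Keep the goods in their totes, leave everything else on the bench alone, and let go of the finished stack.

Things in the scene. Friction and masses are not known exactly. Their poses are not given: they have to be found in the camera images.
- tote_a: White plastic stack-and-nest tote, level on the bench left or right of the middle, turned any way; holds three pudding moulds in a row. All totes: 194 long (x) x 128 wide (y) x 75 mm high, 0.28 kg empty; origin at centre of underside, z up out of the mouth; floor 3 mm. Front (-x): end wall scooped to z = 57 over |y| < 32; rear (+x): full height. Below z = 33 the body is 168 x 104
- tote_b: Tote as tote_a, in one bay of the sloping rack, tilted 28 degrees, front end down and towards the robot; a steel ring cutter lies loose in it. In every tote four pillars stand inside against the side walls: x = -64 and +36 mm, |y| from 36.5 to 55, 20 wide, flat tops at z = 67, over 26 mm wide recesses in the lower body, open below
- tote_c: Tote as tote_b, in the rack's other bay, same tilt, front down; a wooden mooncake mould lies loose in it. Put on same way round, a tote's recesses slip over the pillars: it nests (42 mm) or lands on goods. Half-turned (front over the other's rear) its floor stands on the pillars, origin 67 mm above the lower one's, 8 mm inside its rim, 3 mm play all round
- rack: Fixed steel rack, 282 mm wide (y), left or right of the middle. Deck slopes 28 degrees, rising towards its +x (away from the robot), 90 mm above the bench at the origin, which is on the bench under the middle. Two bays, centres y = +70 and -70; which tote is in which varies. Lip (22 mm) at the low end and dividers (20 mm) stop the totes' lower bodies, below their wider upper band
- front_a (a point): tote_a: middle of the scooped edge of its front wall, outer face, x = -97, z = 57 mm of its frame
- front_b (a point): the same point on tote_b
- front_c (a point): the same point on tote_c
- rear_a (a point): tote_a: middle of the top edge of its rear end wall, x = 92, z = 75 mm of its frame. The upper band of all totes, from z = 33 up, is a box-section wall good to grip from above: 10 mm thick at the ends (|x| 87 to 97), 9 mm at the sides (|y| 55 to 64; clear of pillars around x = -14). Inside, a step at z = 33 to 36 joins it to the lower body
- rear_b (a point): the same point on tote_b: on the rack it is the upper end
- rear_c (a point): the same point on tote_c: on the rack it is the upper end
- mould0: aluminium pudding mould in tote_a, a cone 38 to 52 mm across, 50 mm tall; origin under its centre
- mould1: as mould0, the next one in tote_a
- mould2: as mould0, the last one in tote_a
- cutter: steel ring cutter in tote_b, 56 mm across, 36 mm high; origin at the centre of its lower edge
- press: wooden mooncake mould in tote_c, 116 x 56 x 26 mm; origin under its middle
- crock: bystander: steel utensil crock, 94 mm across and 150 mm tall, with spatulas rising to 235 mm; stands near the middle line, beyond the jar; origin under its centre
- prep_bowl: bystander: small steel bowl, 104 mm across, 42 mm high; origin under its centre
- jar: bystander: glass jar with steel cap, 54 mm across, 85 mm high; origin under its centre
- pin: bystander: wooden rolling pin on two small feet, 300 mm long (x) with its handles, 42 mm thick; origin under its middle
- dredger: bystander: steel sugar dredger, 72 mm across, 109 mm high; origin under its centre

How it is judged:
By the outcome, as a careful person would: the job done as asked, in the order asked, and still so for the second after the job is handed in, with the robot touching nothing.
It also fails if it takes over 72 s, if anything falls off the work surface, if the arm or the gripper's body presses on something with over 40 N, if the wrist force passes 120 N, or if a joint passes its speed limit or range.

## Robot

A 6-joint arm with a two-finger parallel gripper is mounted at the origin on the work surface. World frame = base frame: x ahead of the robot, y to its left, z up, the work surface at z = 0. Lengths are in m, angles in rad, forces in N, time in s.
With the tool pointing down it reaches from about 0.3 to 0.775 m from the base axis. Payload 14.6 kg.
Tool frame: the origin (TCP) lies on the front face of the gripper's body, between the roots of the fingers; the fingertips stand 97 mm ahead of it and the grasp point (between the pads) lies 78 mm ahead of it; z points along the fingers, x is the direction in which the jaws open and shut, and the axes are right-handed (so a half turn about z gives the same grasp; the last joint's range is limited). The gripper opens to 94 mm and grips with 3 to 60 N. Pads are 16 mm wide; open, the fingers measure 119 mm over their backs; the gripper's body (75 mm by 177 mm) begins 78 mm behind the grasp point.
Start: joints at [-1.37, 0.3, 1.521, -0, 1.321, -0.067], TCP at [0.146, -0.53, 0.303] pointing down, gripper open.
Joint ranges: [-3.03, 3.03], [-0.79, 2.21], [0.23, 2.52], [-1.04, 4.18], [0, 3.07], [-2.55, 2.55]. Speed limits (rad/s): [2.22, 2.22, 2.57, 3.14, 3.14, 3.14].

## Interface

Orientations are given as [roll, pitch, yaw] about the fixed x, y, z axes, in that order (R = Rz(yaw) Ry(pitch) Rx(roll)).
In Python, from station import sensors, camera, ctrl gives the robot as it stands.
- The arm moves only by the tool move_arm, never from a script. Its argument "rows" is text: rows parted by semicolons, each of 6 numbers parted by spaces: the shift along the tool's x, y, z in mm, then the turn, a rotation vector about the tool's x, y, z in rad. In form: x y z wx wy wz; .... A call has 1 to 20 rows; each row shifts and turns the pose as measured when the row begins, along the tool's axes as they then stand; what a row does not reach is not made up. A row lasts 1/8 s, in which the tool goes at most 62.5 mm and 10.7 degrees, less where a joint would pass 70% of its speed; a pose out of reach is approached as far as the arm can. A call with a gripper value outside its range is refused whole. "grip" is the opening, from -1 (shut) to 1 (fully open), set as the call begins (left out, the last holds). The fingers move at their own pace and stop on an object; "newtons" is the grip in N (left out, the last holds). Time passes only in rows, so rows that do not move let the fingers close. It gives the time, the measured TCP pose, the force and the opening at its end, in the units of the state.
- sensors.get_obs(): the state, without advancing time (a new reading comes with each control period).
- camera(name): name is "side" or "top" or "wrist"; returns a dict with "color" (400x640x3 uint8, blue, green, red), "z_map" (400x640 float32, m along the optical axis (not along the pixel's ray), 0 where there is no reading), "mtx" (3x3 intrinsics, pixels), "position" and "attitude" of the camera in the world; the wrist camera has in their place "hand_eye" (4x4, takes a point from camera to tool coordinates, whose origin is the TCP and whose axes are the tool frame's). Camera axes: x right, y down, z forward; pixel columns grow to the right and rows downward; lengths in m; the calibration is good to about 2 mm. The wrist camera is an equidistant fisheye: a pixel r from the principal point sees the ray r / f radians off the axis. A picture is of the moment at which its call begins: read the wrist's pose just before it.
- ctrl.hand_in(): hands the job in, once; it reports no verdict.
The state is a dict: "time_s": time; "qpos": joint angles; "joint_vel": joint speeds; "tau": joint torques, N m; "ee_pos": TCP position; "eef_rot": TCP orientation; "force": force on the tool from outside, world axes, zero at the start; "moment": the same for the moment, N m; "grip_width": finger opening in m.
Only numpy, scipy, OpenCV 4.12 (cv2) and the standard library are available. Lean on these libraries where they do the work, as an engineer would, in place of code of your own. Each camera call takes 0.05 s, during which the arm holds its last target.

## Working session

There is one attempt and no reset: what is moved stays moved. The work goes in short steps, Python scripts to look and compute and a tool call to move; the robot and the scene stay as the last step left them, time stands still between calls to the robot, and variables do not carry over. Pictures are saved under pics/ and viewed, and the job is handed in when it is done.

Besides the shell and the picture viewer there is one more tool, called after "Emit:" by a JSON object that holds its "op" and its "data", one argument or row to a line. move_arm: Moves the arm, as the interface text tells. Its arguments: {"type":"object","properties":{"rows":{"type":"string"},"grip":{"type":"number"},"newtons":{"type":"number"}},"required":["rows"]}

```bash
ls; mkdir -p pics
python3 - <<'E'
from station import sensors,camera,ctrl
import cv2,numpy as np
o=sensors.get_obs();print(o)
for n in ("side","top","wrist"):
    c=camera(n);cv2.imwrite(f"pics/{n}0.png",c["color"]);np.savez(f"{n}0.npz",**c)
    print(n,c["mtx"],c.get("position"),c.get("attitude"),c.get("hand_eye"))
E
```

```text
pics
{'time_s': 0.0, 'qpos': array([-1.36961061e+00,  3.00489802e-01,  1.52158426e+00,  1.10757584e-05,
        1.32068828e+00, -6.65614157e-02]), 'joint_vel': array([-0.00029077, -0.00091528,  0.0002138 ,  0.00029239, -0.00027857,
       -0.00132516]), 'tau': array([-2.85621798e-03, -5.31816173e+01, -3.52744102e+01,  7.07436260e-02,
        2.43473402e-02, -5.43537840e-05]), 'ee_pos': array([ 0.14549751, -0.5302524 ,  0.30207466]), 'eef_rot': array([-3.14150415e+00,  1.16637748e-03, -1.30305189e+00]), 'force': array([ 0.05722423, -0.0789524 ,  0.6806067 ]), 'moment': array([-0.03440067, -0.01114656, -0.03424931]), 'grip_width': 0.09369044850995417}
side [[463.36712208   0.         316.95595624]
 [  0.         463.36712208 210.87693885]
 [  0.           0.           1.        ]] [0.17909285 1.07867022 1.01843283] [-2.22731086 -0.02421773 -2.79029269] None
top [[435.78467995   0.         327.11588545]
 [  0.         435.78467995 196.77204678]
 [  0.           0.           1.        ]] [0.39050439 0.00590667 1.48134238] [-3.01417419 -0.00672806 -1.57306999] None
wrist [[309.70691629   0.         324.49264802]
 [  0.         309.70691629 198.73741327]
 [  0.           0.           1.        ]] None None [[ 9.99999190e-01  1.20210868e-03  4.19003317e-04  3.91004205e-04]
 [-1.26656751e-03  9.72627063e-01  2.32368227e-01 -6.63942934e-02]
 [-1.28202104e-04 -2.32368570e-01  9.72627797e-01 -8.20681824e-02]
 [ 0.00000000e+00  0.00000000e+00  0.00000000e+00  1.00000000e+00]]
```

View pics/top0.png

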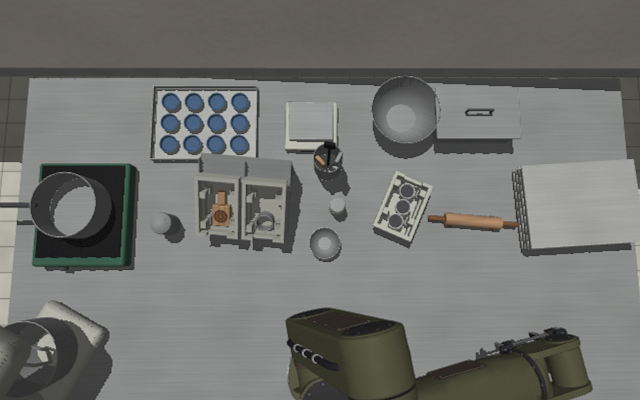

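View pics/side0.png

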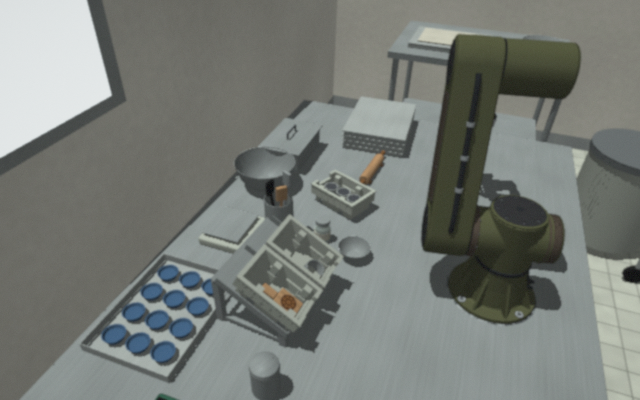

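View pics/wrist0.png

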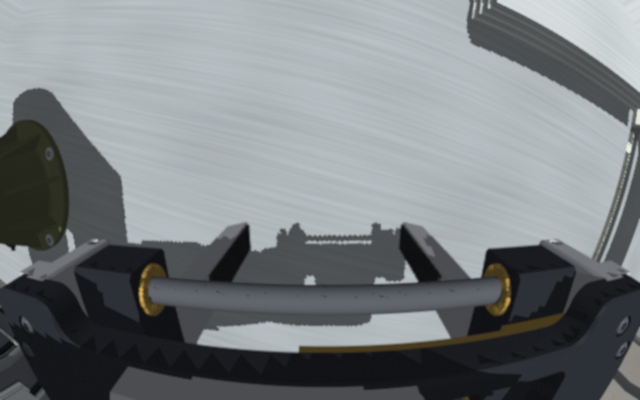

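```bash
cat > h.py <<'E'
import numpy as np,cv2
from scipy.spatial.transform import Rotation as R
def Rot(a): return R.from_euler('xyz',a).as_matrix()
def pts(c,T=None):
    z=c["z_map"];K=c["mtx"];v,u=np.mgrid[:400,:640]
    p=np.stack([(u-K[0,2])/K[0,0]*z,(v-K[1,2])/K[1,1]*z,z],-1)
    return p@Rot(c["attitude"]).T+c["position"]
def proj(c,P):
    P=np.atleast_2d(P);q=(P-c["position"])@Rot(c["attitude"]);K=c["mtx"]
    return np.stack([q[:,0]/q[:,2]*K[0,0]+K[0,2],q[:,1]/q[:,2]*K[1,1]+K[1,2]],-1)
def wproj(c,P,tcp,rot):
    H=c["hand_eye"];q=(np.atleast_2d(P)-tcp)@Rot(rot);q=(q-H[:3,3])@H[:3,:3]
    r=np.hypot(q[:,0],q[:,1]);th=np.arctan2(r,q[:,2]);f=c["mtx"][0,0]
    return np.stack([q[:,0]/r*th*f+c["mtx"][0,2],q[:,1]/r*th*f+c["mtx"][1,2]],-1)
def wpts(c,tcp,rot):
    z=c["z_map"];K=c["mtx"];v,u=np.mgrid[:400,:640]
    a=(u-K[0,2])/K[0,0];b=(v-K[1,2])/K[1,1];th=np.hypot(a,b)+1e-9
    s=np.tan(th)/th
    p=np.stack([a*s*z,b*s*z,z],-1);H=c["hand_eye"]
    p=p@H[:3,:3].T+H[:3,3]
    return p@Rot(rot).T+tcp
E
python3 - <<'E'
from h import *
t=np.load("top0.npz");s=np.load("side0.npz")
for n,c,(a,b,w,h) in (("t1",t,(360,150,90,110)),("t2",t,(180,145,120,110)),("s1",s,(220,150,180,200))):
    im=cv2.resize(c["color"][b:b+h,a:a+w],None,fx=[6,5,4.4][["t1","t2","s1"].index(n)] if n!="s1" else 3,fy=[6,5,3][["t1","t2","s1"].index(n)],interpolation=cv2.INTER_CUBIC)
    cv2.imwrite(f"pics/{n}.png",im);print(im.shape)
P=pts(t)
for u,v in [(404,208),(220,215),(265,215),(206,165),(276,165),(480,222),(330,300)]: print(u,v,P[v,u])
# tote a top rim
m=(P[...,2]>.066)&(P[...,2]<.085); m[:, :360]=0;m[:,445:]=0;m[:160]=0;m[250:]=0
q=P[m];print(len(q));r=cv2.minAreaRect(q[:,:2].astype(np.float32));print(r,q[:,2].mean(), np.median(q[:,2]))
cv2.imwrite("pics/m.png",cv2.resize((m*255).astype(np.uint8)[150:260,360:450],None,fx=6,fy=6))
E
```

```text
(660, 540, 3)
(550, 600, 3)
(600, 540, 3)
404 208 [ 0.53565824 -0.25733194  0.05429061]
220 215 [0.51003861 0.33745223 0.09509427]
265 215 [0.50789857 0.19127807 0.1171408 ]
206 165 [0.66291378 0.37481045 0.14048601]
276 165 [0.66136704 0.15545887 0.14712673]
480 222 [ 0.49006772 -0.51143657  0.0395586 ]
330 300 [ 0.23389492 -0.01332036 -0.00171535]
714
((0.5432314276695251, -0.2500767111778259), (0.13266877830028534, 0.1965629607439041), 66.64495849609375) 0.07411621794142069 0.07455149747607381
```

View pics/t1.png

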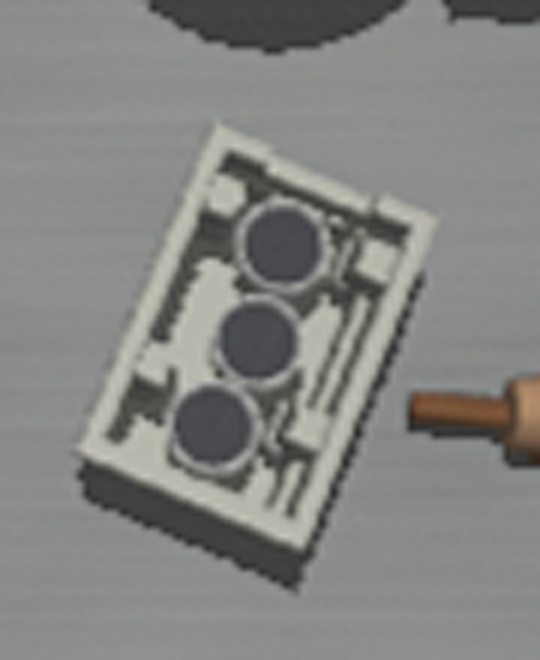

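View pics/t2.png

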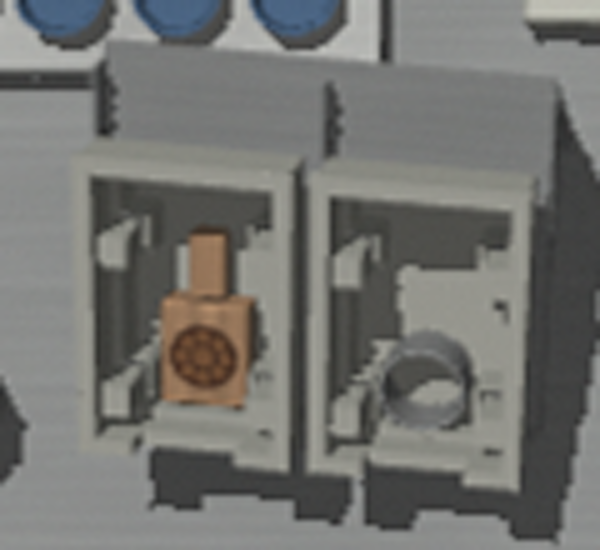

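View pics/s1.png

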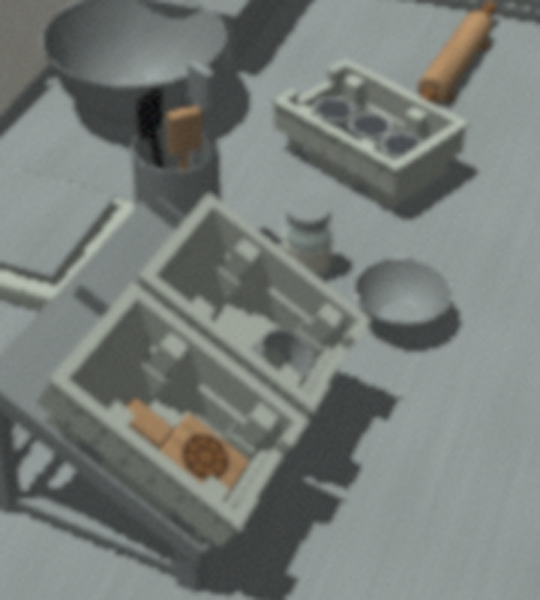

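View pics/m.png

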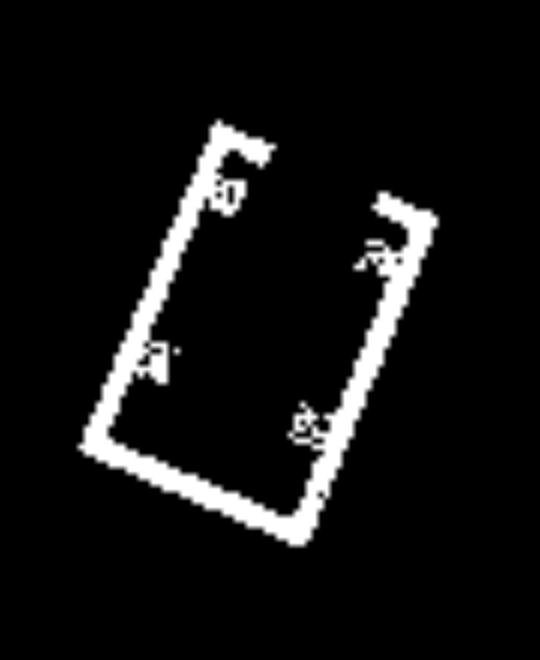

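```bash
cat >> h.py <<'E'
from scipy.optimize import least_squares
def ringres(p,q,front_end=True):
    # q Nx2 points on the rim top; distance to centreline of walls (|x|=92,|y|=59.5)
    c,s=np.cos(p[2]),np.sin(p[2]);d=q-p[:2];x=d@[c,s];y=d@[-s,c]
    r=np.stack([x-92e-3,x+92e-3,y-59.5e-3,y+59.5e-3],-1)
    i=np.abs(r).argmin(1);return r[np.arange(len(r)),i],x,y
def fitring(q,p0):
    p=np.array(p0,float)
    for it in range(4):
        r,x,y=ringres(p,q)
        k=(np.abs(r)<(8e-3 if it<2 else 6e-3))&(np.abs(x)<.103)&(np.abs(y)<.070)
        # drop pillar tops
        q2=q[k]
        p=least_squares(lambda p:ringres(p,q2)[0],p,loss='soft_l1',f_scale=.002).x
    return p,np.sqrt(np.mean(ringres(p,q2)[0]**2)),len(q2)
def frame(yaw,tilt):  # rack tote frame: x up slope
    a=np.array([np.cos(yaw)*np.cos(tilt),np.sin(yaw)*np.cos(tilt),np.sin(tilt)])
    y=np.array([-np.sin(yaw),np.cos(yaw),0]);return np.stack([a,y,np.cross(a,y)],1)
E
python3 - <<'E'
from h import *
t=np.load("top0.npz");P=pts(t)
m=(P[...,2]>.070)&(P[...,2]<.082); m[:, :360]=0;m[:,445:]=0;m[:160]=0;m[250:]=0
q=P[m][:,:2]
p,e,n=fitring(q,(.543,-.25,np.radians(157)));print("A",p,np.degrees(p[2]),e,n)
for nm,(u0,u1,v0,v1) in dict(c=(190,241,168,245),b=(241,292,168,250)).items():
    Q=P[v0:v1,u0:u1].reshape(-1,3);Q=Q[Q[:,2]>.08]
    for yaw in [np.radians(-3)]:
        F=frame(yaw,np.radians(28));h=Q@F[:,2]
        H,ed=np.histogram(h,bins=np.arange(h.min(),h.max()+.002,.002));k=H[:].argsort()[-4:];print(nm,[(ed[i],H[i]) for i in k],h.max())
E
```

```text
A [ 0.54371345 -0.25010384  2.72900412] 156.36041814013652 0.0032428456263643908 549
c [(np.float64(-0.10294599234377097), np.int64(137)), (np.float64(-0.17294599234377103), np.int64(157)), (np.float64(-0.09894599234377097), np.int64(166)), (np.float64(-0.10094599234377097), np.int64(198))] 1.1250133585953965
b [(np.float64(-0.09831539094187522), np.int64(197)), (np.float64(-0.1743153909418753), np.int64(202)), (np.float64(-0.17031539094187528), np.int64(255)), (np.float64(-0.17231539094187528), np.int64(282))] 1.1250133585953965
```

```bash
cat > rackfit.py <<'E'
from h import *
def fitrack(P,u0,u1,v0,v1,c0,yaw0=np.radians(-4)):
    Q=P[v0:v1,u0:u1].reshape(-1,3);Q=Q[(Q[:,2]>.08)&(Q[:,2]<.4)]
    yaw=yaw0;tilt=np.radians(28)
    for it in range(6):
        F=frame(yaw,tilt);h=Q@F[:,2]
        h0=h[np.abs(h+.0995)<.008] if it==0 else h[np.abs(h-hm)<.006]
        hm=np.median(h0);k=np.abs(h-hm)<.005
        q=(Q[k]@F)[:,:2]
        if it==0: p0=np.r_[(np.array(c0)@F)[:2],0]
        else: p0=np.r_[(o@F)[:2],0]
        p,e,n=fitring(q,p0)
        o=F@np.r_[p[:2],hm]
        # in-plane rotation p[2] => yaw update
        xa=F@np.array([np.cos(p[2]),np.sin(p[2]),0]);yaw=np.arctan2(xa[1],xa[0])
    # plane tilt check
    r,x,y=ringres(p,q);kk=np.abs(r)<.005
    A=np.c_[q[kk]-p[:2],np.ones(kk.sum())];s=np.linalg.lstsq(A,(Q[k]@F)[kk][:,2],rcond=None)[0]
    return o,yaw,e,n,s
E
python3 - <<'E'
from rackfit import *
t=np.load("top0.npz");P=pts(t)
for nm,b,c0 in (("c",(190,243,160,250),(.53,.33,.18)),("b",(238,295,160,250),(.53,.19,.18))):
    o,yaw,e,n,s=fitrack(P,*b,c0);F=frame(yaw,np.radians(28))
    print(nm,"rimcentre",o,"yaw",np.degrees(yaw),"rms",e,n,"planeslope deg",np.degrees(s[:2]),s[2],"origin",o-F[:,2]*.075)
E
```

```text
c rimcentre [0.52776352 0.33285597 0.15787054] yaw -5.354792596068161 rms 0.0032618289778608817 613 planeslope deg [-0.00739024  0.12017181] -0.09265495736960826 origin [0.56282023 0.32957004 0.09164947]
b rimcentre [0.53591813 0.18953109 0.16861785] yaw -4.6390953873132394 rms 0.0032706035147294353 390 planeslope deg [0.12081259 0.0365815 ] -0.09356629476342646 origin [0.57101315 0.18668331 0.10239678]
```

```bash
cat > ov.py <<'E'
from h import *
def box(o,Rm,zs=(0,0.075)):
    # rim outer + inner + front scoop corners
    f=lambda L:np.array(L)@Rm.T+o
    return [f([[-.097,-.064,.075],[-.097,.064,.075],[.097,.064,.075],[.097,-.064,.075]]),
            f([[-.087,-.055,.075],[-.087,.055,.075],[.087,.055,.075],[.087,-.055,.075]]),
            f([[-.097,-.032,.057],[-.097,.032,.057]]),
            f([[-.097,0,.057],[-.097,0,.0571]])]
def draw(im,c,polys,sc,off,col):
    for p in polys:
        uv=((proj(c,p)-off+.5)*sc-.5);cv2.polylines(im,[np.round(uv*8).astype(int).reshape(-1,1,2)],True,col,1,cv2.LINE_AA,3)
E
python3 - <<'E'
from ov import *
for n,a,b,w,h,k in (("top",180,145,120,110,5),("side",220,205,140,140,4)):
    t=dict(np.load(n+"0.npz"))
    im=cv2.resize(t["color"][b:b+h,a:a+w],None,fx=k,fy=k,interpolation=cv2.INTER_CUBIC)
    for o,y,col in (([0.5628,0.3296,0.0916],-5.35,(0,0,255)),([0.571,0.18668,0.1024],-4.64,(0,255,0))):
        draw(im,t,box(np.array(o),frame(np.radians(y),np.radians(28))),k,(a,b),col)
    cv2.imwrite(f"pics/ov_{n}.png",im)
E
```

```text
(no output)
```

View pics/ov_top.png

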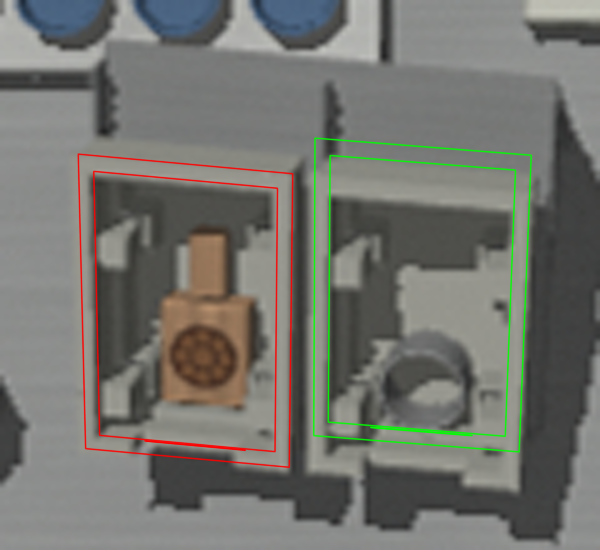

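View pics/ov_side.png

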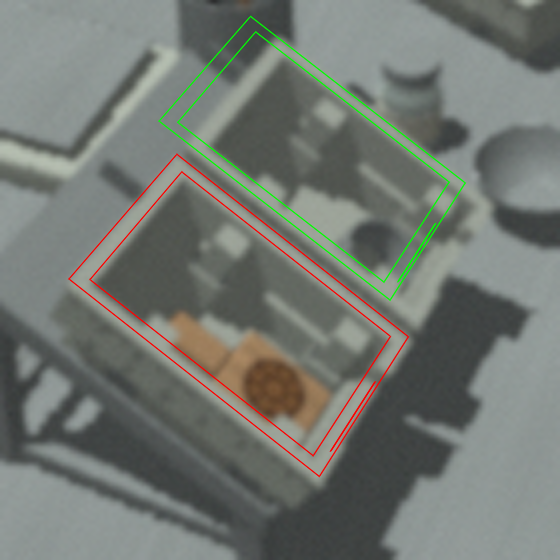

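```bash
python3 - <<'E'
from rackfit import *; from ov import *
ts={n:dict(np.load(n+"0.npz")) for n in("top","side")};P=pts(ts["top"])
res=[]
yr=frame(np.radians(-5),0)[:,1]
cc=np.array([.5278,.3329,.1579])
for nm,b,c0 in (("c",(190,243,160,250),cc),("b",(238,295,160,250),cc-.14*yr)):
    o,yaw,e,n,s=fitrack(P,*b,c0,np.radians(-5));F=frame(yaw,np.radians(28));res.append((o-F[:,2]*.075,F))
    print(nm,"rimcentre",o.round(4),"yaw",np.degrees(yaw),"rms",e,n,"planeslope deg",np.degrees(s[:2]),s[2],"origin",o-F[:,2]*.075)
for n,a,b,w,h,k in (("top",180,145,120,110,5),("side",220,205,140,140,4),("top",360,150,90,110,5),("side",290,150,100,90,6)):
    t=ts[n];im=cv2.resize(t["color"][b:b+h,a:a+w],None,fx=k,fy=k,interpolation=cv2.INTER_CUBIC)
    for (o,F),col in zip(res,((0,0,255),(0,255,0))): draw(im,t,box(o,F),k,(a,b),col)
    F=R.from_euler('z',2.729).as_matrix();draw(im,t,box(np.array([.5437,-.2501,0]),F),k,(a,b),(255,0,0))
    cv2.imwrite(f"pics/ov2_{n}{a}.png",im)
E
python3 -c "
import cv2,numpy as np
f=lambda n,h=550:(lambda i:cv2.resize(i,(int(i.shape[1]*400/i.shape[0]),400)))(cv2.imread('pics/ov2_%s.png'%n))
r=np.hstack([f('top180'),f('side220')]);cv2.imwrite('pics/A.png',r[:, :800])
r=np.hstack([f('top360'),f('side290')]);cv2.imwrite('pics/B.png',r[:,:800])"
```

```text
c rimcentre [0.5278 0.3328 0.1579] yaw -5.3408859049966555 rms 0.003255077868290377 614 planeslope deg [-0.00330806  0.12712533] -0.09269854711387962 origin [0.56285278 0.32956221 0.09164613]
b rimcentre [0.5156 0.1911 0.1577] yaw -4.571277330204727 rms 0.003294373718761592 606 planeslope deg [-0.02077209 -0.10149833] -0.0945657660101009 origin [0.55072243 0.18834337 0.09145425]
```

View pics/A.png

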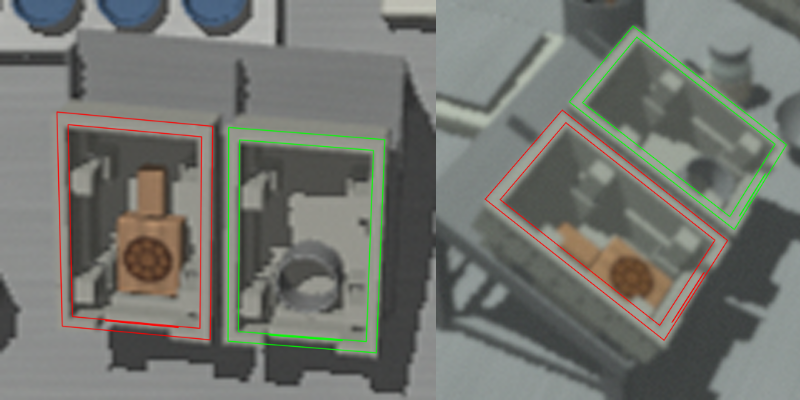

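View pics/B.png

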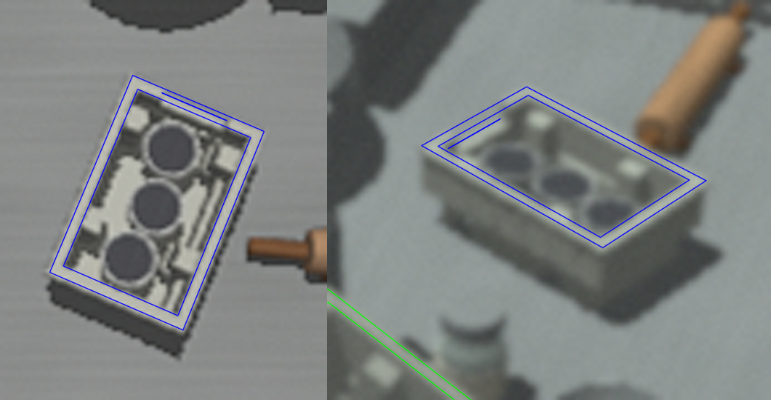

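```bash
cat > plan.py <<'E'
from h import *
def rows(p0,R0,p1,R1,n):
    rv=R.from_matrix(R0.T@R1).as_rotvec();out=[];prev=(p0,R0)
    for i in range(1,n+1):
        s=i/n;Rc=R0@R.from_rotvec(rv*s).as_matrix();pc=p0+(p1-p0)*s
        d=prev[1].T@(pc-prev[0])*1000;w=R.from_matrix(prev[1].T@Rc).as_rotvec()
        out.append("%.0f %.0f %.0f %.3f %.3f %.3f"%(*d,*w));prev=(pc,Rc)
    print("; ".join(out))
def cur():
    from station import sensors
    o=sensors.get_obs();return o["ee_pos"],Rot(o["eef_rot"]),o
def grasp(o,F,gx,gy,gz,sx):
    z=-F[:,2];x=sx*F[:,1];Rm=np.stack([x,np.cross(z,x),z],1)
    g=o+F@np.array([gx,gy,gz]);return g-z*.078,Rm
E
python3 - <<'E'
from plan import *
t=np.load("top0.npz");P=pts(t)
for u,v in [(327,160),(328,148),(338,205),(325,243),(160,224)]: print(P[v,u].round(3))
m=P[130:190,305:350].reshape(-1,3);m=m[(m[:,2]>.05)&(m[:,2]<.5)];print("crock",m.min(0),m.max(0))
o=np.array([.5507,.1883,.0915]);F=frame(np.radians(-4.9),np.radians(28))
p,Rm=grasp(o,F,-.014,-.0595,.060,-1)
print("grasp tcp",p,R.from_matrix(Rm).as_euler('xyz'))
pre=p+F[:,2]*.09
p0,R0,ob=cur();print(p0,pre)
via=np.array([.33,-.15,.38]); 
n=9;rows(p0,R0,via,R0,n)
rows(via,R0,pre,Rm,9)
E
```

```text
[ 0.697 -0.004  0.052]
[ 0.713 -0.006  0.159]
[ 0.543 -0.039  0.085]
[0.423 0.003 0.001]
[0.481 0.522 0.107]
crock [ 0.63884353 -0.05140128  0.0500141 ] [0.80100176 0.06986171 0.23944818]
grasp tcp [0.46875131 0.13560723 0.20677417] [-2.65290046  0.         -1.65631746]
[ 0.14552524 -0.53028613  0.30221917] [0.42665328 0.1392163  0.28623945]
-35 -31 -9 0.000 0.000 0.000; -35 -31 -9 0.000 0.000 0.000; -35 -31 -9 0.000 0.000 0.000; -35 -31 -9 0.000 0.000 0.000; -35 -31 -9 0.000 0.000 0.000; -35 -31 -9 0.000 0.000 0.000; -35 -31 -9 0.000 0.000 0.000; -35 -31 -9 0.000 0.000 0.000; -35 -31 -9 0.000 0.000 0.000
-28 -19 10 0.054 0.010 0.038; -29 -17 11 0.054 0.010 0.038; -30 -15 12 0.054 0.010 0.038; -30 -14 12 0.054 0.010 0.038; -31 -12 13 0.054 0.010 0.038; -32 -10 13 0.054 0.010 0.038; -32 -8 13 0.054 0.010 0.038; -32 -6 13 0.054 0.010 0.038; -33 -4 13 0.054 0.010 0.038
```

Emit:
{"op": "move_arm", "data": {
  "rows": "-35 -31 -9 0 0 0; -35 -31 -9 0 0 0; -35 -31 -9 0 0 0; -35 -31 -9 0 0 0; -35 -31 -9 0 0 0; -35 -31 -9 0 0 0; -35 -31 -9 0 0 0; -35 -31 -9 0 0 0; -35 -31 -9 0 0 0; -28 -19 10 0.054 0.010 0.038; -29 -17 11 0.054 0.010 0.038; -30 -15 12 0.054 0.010 0.038; -30 -14 12 0.054 0.010 0.038; -31 -12 13 0.054 0.010 0.038; -32 -10 13 0.054 0.010 0.038; -32 -8 13 0.054 0.010 0.038; -32 -6 13 0.054 0.010 0.038; -33 -4 13 0.054 0.010 0.038; 0 0 0 0 0 0",
  "grip": -0.2,
  "newtons": 50
}}

```text
time_s: 2.52
ee_pos: [0.4356, 0.1595, 0.2903]
eef_rot: [-2.634, 0.006, -1.664]
force: [0.6, -1.0, 0.0]
grip_width: 0.0375
```

```bash
cat > look.py <<'E'
import sys
from ov import *
from station import sensors,camera
def look(tag,cams=("wrist",)):
    o=sensors.get_obs();out={}
    for n in cams:
        c=camera(n);np.savez(f"{n}_{tag}.npz",**c);cv2.imwrite(f"pics/{n}_{tag}.png",c["color"]);out[n]=c
    return o,out
E
python3 - <<'E'
from look import *; from plan import *
ob,c=look("1");c=c["wrist"];tcp,rot=ob["ee_pos"],ob["eef_rot"]
o=np.array([.5507,.1883,.0915]);F=frame(np.radians(-4.9),np.radians(28))
im=c["color"].copy()
for p in box(o,F):
    n=20;p2=np.concatenate([np.linspace(p[i],p[(i+1)%len(p)],n) for i in range(len(p))])
    cv2.polylines(im,[np.round(wproj(c,p2,tcp,rot)*8).astype(int).reshape(-1,1,2)],True,(0,0,255),1,cv2.LINE_AA,3)
cv2.imwrite("pics/w1.png",im)
Q=wpts(c,tcp,rot);L=(Q-o)@F
g=np.isfinite(L).all(-1)&(c["z_map"]>0)
k=g&(np.abs(L[...,2]-.075)<.006)&(np.abs(L[...,0])<.11)&(np.abs(L[...,1])<.075)
q=L[k][:,:2];print(len(q),fitring(q,(0,0,0)),np.median(L[k][:,2]))
E
```

```text
7396 (array([-0.00124901,  0.00040623, -0.00317649]), np.float64(0.003291567361270294), 7155) 0.07495575335398186
```

View pics/w1.png

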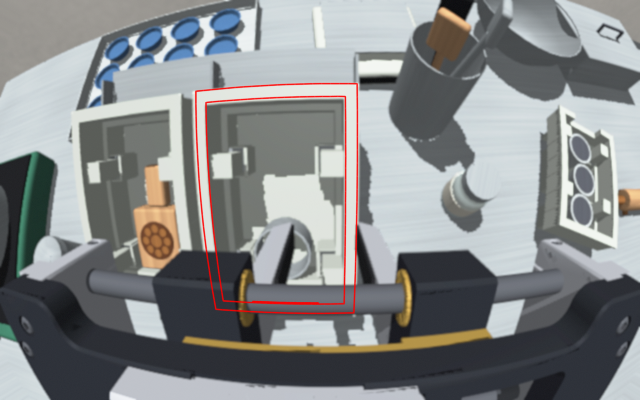

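Run:
```python
from plan import *
F=frame(np.radians(-5.05),np.radians(28));o=np.array([.5507,.1883,.0915])+F@[-.0012,.0004,0]
p,Rm=grasp(o,F,-.014,-.0595,.060,-1)
p0,R0,ob=cur();pre=p+F[:,2]*.06
rows(p0,R0,pre,Rm,3)
print(p)
```

```text
7 3 10 -0.006 0.001 -0.002; 7 3 10 -0.006 0.001 -0.002; 6 3 10 -0.006 0.001 -0.002
[0.46759342 0.13631366 0.2062108 ]
```

Emit:
{"op": "move_arm", "data": {
  "rows": "7 3 10 -0.006 0.001 -0.002; 7 3 10 -0.006 0.001 -0.002; 6 3 10 -0.006 0.001 -0.002; 0 0 15 0 0 0; 0 0 15 0 0 0; 0 0 15 0 0 0; 0 0 0 0 0 0"
}}

```text
time_s: 3.45
ee_pos: [0.4631, 0.1318, 0.2153]
eef_rot: [-2.654, -0.0, -1.663]
force: [0.0, 0.1, -0.1]
grip_width: 0.0379
```

Run:
```python
from plan import *
F=frame(np.radians(-5.05),np.radians(28));o=np.array([.5507,.1883,.0915])+F@[-.0012,.0004,0]
p,Rm=grasp(o,F,-.014,-.0595,.060,-1)
p0,R0,ob=cur()
rows(p0,R0,p,Rm,2)
print(p,p0)
```

```text
-2 0 5 0.001 -0.001 -0.002; -2 0 5 0.001 -0.001 -0.002
[0.46759342 0.13631366 0.2062108 ] [0.4630873  0.13183371 0.21531089]
```

Emit:
{"op": "move_arm", "data": {
  "rows": "-2 0 5 0 0 -0.002; -2 0 5 0 0 -0.002; 0 0 0 0 0 0"
}}

```text
time_s: 3.82
ee_pos: [0.4686, 0.136, 0.2063]
eef_rot: [-2.654, -0.002, -1.659]
force: [0.3, -0.8, 0.4]
grip_width: 0.0377
```

Emit:
{"op": "move_arm", "data": {
  "rows": "0 0 0 0 0 0; 0 0 0 0 0 0; 0 0 0 0 0 0; 0 0 0 0 0 0; 0 0 0 0 0 0",
  "grip": -1,
  "newtons": 55
}}

```text
time_s: 4.45
ee_pos: [0.4684, 0.1361, 0.2068]
eef_rot: [-2.653, -0.002, -1.658]
force: [-1.3, 0.9, -0.5]
grip_width: 0.0085
```

Emit:
{"op": "move_arm", "data": {
  "rows": "0 0 -3 0 0 0; 0 0 -5 0 0 0; 0 0 -8 0 0 0; 0 0 -12 0 0 0; 0 0 -15 0 0 0; 0 0 -15 0 0 0; 0 0 -10 0 0 0; 0 0 -4 0 0 0; 0 0 0 0 0 0"
}}

```text
time_s: 5.58
ee_pos: [0.4316, 0.1392, 0.2749]
eef_rot: [-2.654, -0.003, -1.658]
force: [0.2, -0.5, -3.4]
grip_width: 0.009
```

Run:
```python
from look import *
ob,c=look("2",("side","wrist"));print(ob["force"],ob["moment"],ob["grip_width"])
```

```text
[ 0.19828953 -0.47672829 -3.43693174] [-0.20042651  0.61458412 -0.04128384] 0.008972037595681014
```

View pics/wrist_2.png

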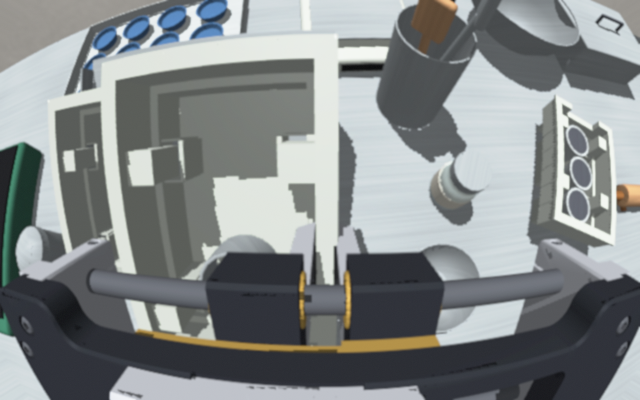

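View pics/side_2.png

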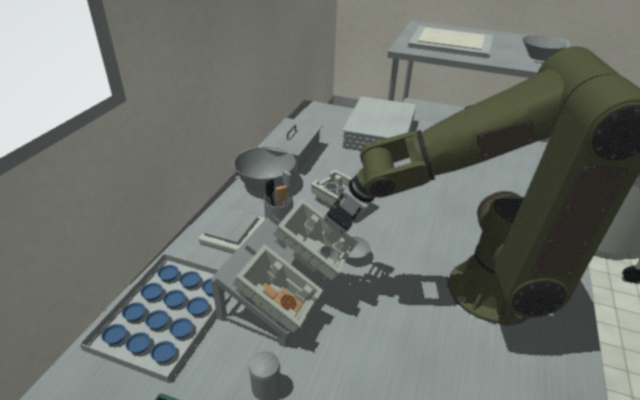

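Run:
```python
from plan import *
p0,R0,ob=cur()
p1=np.array([.43,.135,.40]);rows(p0,R0,p1,R0,6)
F=R.from_euler('z',np.radians(-5)).as_matrix();_,R1=grasp(np.zeros(3),F,0,0,0,-1)
rows(p1,R0,np.array([.43,.135,.43]),R1,10)
```

```text
1 -10 -19 0.000 0.000 0.000; 1 -10 -19 0.000 0.000 0.000; 1 -10 -19 0.000 0.000 0.000; 1 -10 -19 0.000 0.000 0.000; 1 -10 -19 0.000 0.000 0.000; 1 -10 -19 0.000 0.000 0.000
0 -1 -3 -0.049 -0.000 0.000; 0 -1 -3 -0.049 -0.000 0.000; 0 -1 -3 -0.049 -0.000 0.000; 0 -1 -3 -0.049 -0.000 0.000; 0 -1 -3 -0.049 -0.000 0.000; 0 -1 -3 -0.049 -0.000 0.000; 0 -1 -3 -0.049 -0.000 0.000; 0 -0 -3 -0.049 -0.000 0.000; 0 -0 -3 -0.049 -0.000 0.000; 0 -0 -3 -0.049 -0.000 0.000
```

Emit:
{"op": "move_arm", "data": {
  "rows": "1 -6 -10 0 0 0; 1 -9 -17 0 0 0; 1 -10 -19 0 0 0; 1 -10 -19 0 0 0; 1 -10 -19 0 0 0; 1 -8 -15 0 0 0; 0 -4 -8 0 0 0; 0 -1 -3 -0.02 0 0; 0 -1 -3 -0.035 0 0; 0 -1 -3 -0.049 0 0; 0 -1 -3 -0.049 0 0; 0 -1 -3 -0.049 0 0; 0 -1 -3 -0.049 0 0; 0 -1 -3 -0.049 0 0; 0 -1 -3 -0.049 0 0; 0 0 -3 -0.049 0 0; 0 0 -3 -0.049 0 0; 0 0 -2 -0.03 0 0; 0 0 0 -0.014 0 0; 0 0 0 0 0 0"
}}

```text
time_s: 8.18
ee_pos: [0.4313, 0.1332, 0.431]
eef_rot: [3.102, -0.005, -1.656]
force: [-0.4, 0.8, -3.9]
grip_width: 0.0087
```

```bash
cat > held.py <<'E'
from look import *
def held(tag,c=None,ob=None):
    """fit held tote's rim in tool frame from the wrist depth; returns tote origin, F in tool frame"""
    if c is None:
        ob,cc=look(tag);c=cc["wrist"]
    tcp,rot=ob["ee_pos"],ob["eef_rot"]
    L=wpts(c,np.zeros(3),np.zeros(3))  # tool coords
    return ob,c,L
def fitheld(L,z_map,zrim,p0,s):
    # tool coords; rim plane z=zrim+a x+b y ; tote y = s*tool x
    g=(z_map>0)&np.isfinite(L).all(-1)&(np.abs(L[...,2]-zrim)<.012)
    Q=L[g];pl=np.array([0,0,zrim])
    p=np.array(p0,float)
    for _ in range(5):
        k=np.abs(Q[:,2]-(Q[:,:2]@pl[:2]+pl[2]))<.005
        p,e,n=fitring(Q[k][:,:2],p)
        r,x,y=ringres(p,Q[:,:2]);kk=k&(np.abs(r)<.0045)&(np.abs(x)<.098)&(np.abs(y)<.066)
        A=np.c_[Q[kk][:,:2],np.ones(kk.sum())];pl=np.linalg.lstsq(A,Q[kk][:,2],rcond=None)[0]
    return p,pl,e,n
E
python3 - <<'E'
from held import *
ob,c,L=held("3");print(ob["ee_pos"],ob["eef_rot"])
# tool x=-tote y, tool y = z x x ; tote centre expected in tool: tote vector from grasp pt = (14,59.5) tote -> tool
# tote x axis in tool: tool y = ztool x xtool = (-Fz)x(-Fy)=Fz x Fy=-Fx -> tote x = -tool y
# centre: +14mm x tote -> -14 tool y ; +59.5 y tote -> -59.5 tool x
p,pl,e,n=fitheld(L,c["z_map"],.063,(-.0595,-.014,-np.pi/2),-1)
print(p,np.degrees(p[2]),"plane deg",np.degrees(pl[:2]),"z at centre",pl@[p[0],p[1],1],e,n)
E
```

```text
[0.43128976 0.13324903 0.43099002] [ 3.1020977  -0.004961   -1.65622831]
[-0.05760577 -0.01213755 -1.57181512] -90.05837252131967 plane deg [-0.51590223  0.1885148 ] z at centre 0.06387231733578928 0.0032103373515611293 14964
```

View pics/wrist_3.png

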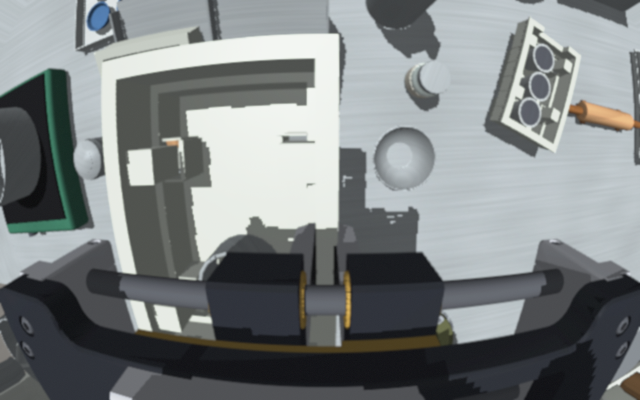

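```bash
cat > place.py <<'E'
from held import *; from plan import *
def toteInTool(p,pl):
    z=np.array([pl[0],pl[1],-1.]);z/=np.linalg.norm(z)   # tote z = -tool z-ish
    x=np.array([np.cos(p[2]),np.sin(p[2]),0]);x-=z*(x@z);x/=np.linalg.norm(x)
    T=np.stack([x,np.cross(z,x),z],1)
    c=np.array([p[0],p[1],pl@[p[0],p[1],1]])
    return c-z*.075,T
def tcpfor(o,yaw,oT,T):
    F=R.from_euler('z',yaw).as_matrix();Rm=F@T.T
    return o-Rm@oT,Rm
E
python3 - <<'E'
from place import *
c=dict(np.load("wrist_3.npz"));L=wpts(c,np.zeros(3),np.zeros(3))
p,pl,e,n=fitheld(L,c["z_map"],.063,(-.0595,-.014,-np.pi/2),-1)
oT,T=toteInTool(p,pl);print(oT,T);np.savez("heldb.npz",oT=oT,T=T)
tc,Rm=tcpfor(np.array([.5437,-.2501,.067]),np.radians(-23.64),oT,T);print(tc,R.from_matrix(Rm).as_euler('xyz'))
h=tc.copy();h[1]+=.24;h[2]=.41;print(h)
p0,R0,_=cur();rows(p0,R0,h,Rm,12)
E
```

```text
[-0.05693049 -0.01238431  0.13886887] [[-0.00104834 -0.99995892 -0.00900378]
 [-0.99999407  0.00101875  0.00329005]
 [-0.00328074  0.00900717 -0.99995405]]
[ 0.50939365 -0.29857803  0.20539065] [ 3.13830246  0.0090039  -1.98444054]
[ 0.50939365 -0.05857803  0.41      ]
15 -8 2 0.003 -0.002 0.027; 15 -8 2 0.003 -0.002 0.027; 15 -9 2 0.003 -0.002 0.027; 15 -9 2 0.003 -0.002 0.027; 14 -10 2 0.003 -0.002 0.027; 14 -10 2 0.003 -0.002 0.027; 14 -10 2 0.003 -0.002 0.027; 14 -11 2 0.003 -0.002 0.027; 13 -11 2 0.003 -0.002 0.027; 13 -11 2 0.003 -0.002 0.027; 13 -12 2 0.003 -0.002 0.027; 12 -12 2 0.003 -0.002 0.027
```

Emit:
{"op": "move_arm", "data": {
  "rows": "8 -4 2 0.003 -0.002 0.015; 15 -8 2 0.003 -0.002 0.027; 15 -8 2 0.003 -0.002 0.027; 15 -9 2 0.003 -0.002 0.027; 15 -9 2 0.003 -0.002 0.027; 14 -10 2 0.003 -0.002 0.027; 14 -10 2 0.003 -0.002 0.027; 14 -10 2 0.003 -0.002 0.027; 14 -11 2 0.003 -0.002 0.027; 13 -11 2 0.003 -0.002 0.027; 13 -11 2 0.003 -0.002 0.027; 13 -12 2 0.003 -0.002 0.027; 12 -12 2 0 0 0.027; 6 -6 0 0 0 0.015; 0 0 0 0 0 0; 0 0 0 0 0 0"
}}

```text
time_s: 10.22
ee_pos: [0.5155, -0.0941, 0.3996]
eef_rot: [3.141, 0.014, -2.04]
force: [-0.2, 0.1, -4.0]
grip_width: 0.0089
```

Run:
```python
from place import *
d=np.load("heldb.npz");p0,R0,ob=cur();rows(p0,R0,np.array([.50939,-.0586,.41]),tcpfor(np.array([.5437,-.2501,.067]),np.radians(-23.64),d["oT"],d["T"])[1],1)
```

```text
-29 21 -10 -0.003 0.005 -0.055
```

Emit:
{"op": "move_arm", "data": {
  "rows": "-14 10 -5 -0.001 0.002 -0.028; -15 11 -5 -0.001 0.002 -0.028; 0 0 0 0 0 0; 0 0 0 0 0 0"
}}

```text
time_s: 10.72
ee_pos: [0.5084, -0.0546, 0.4116]
eef_rot: [3.14, 0.01, -1.977]
force: [-0.1, -0.4, -4.7]
grip_width: 0.0088
```

```bash
cat > seea.py <<'E'
from place import *
def seea(L,z_map,rot,tcp,yaw,ctr,zr):
    """tote rim on the bench/stack seen by wrist: fit in world using tool pose; returns p (world xy yaw), z"""
    W=L@Rot(rot).T+tcp
    g=(z_map>0)&np.isfinite(W).all(-1)&(np.abs(W[...,2]-zr)<.006)&(np.hypot(W[...,0]-ctr[0],W[...,1]-ctr[1])<.13)
    Q=W[g];p,e,n=fitring(Q[:,:2],(*ctr,yaw));return p,e,n,np.median(Q[:,2])
E
python3 - <<'E'
from seea import *
ob,c,L=held("4");print(ob["ee_pos"],ob["eef_rot"])
p,pl,e,n=fitheld(L,c["z_map"],.063,(-.0595,-.014,-np.pi/2),-1);oT,T=toteInTool(p,pl);np.savez("heldb.npz",oT=oT,T=T);print("held",p,np.degrees(pl[:2]),oT)
a=seea(L,c["z_map"],ob["eef_rot"],ob["ee_pos"],np.radians(156.4),(.5437,-.2501),.075);print("A",a,np.degrees(a[0][2]))
from station import camera
t=camera("top");np.savez("top_4.npz",**t);cv2.imwrite("pics/top_4.png",t["color"]);P=pts(t)
m=(P[...,2]>.070)&(P[...,2]<.082); m[:, :360]=0;m[:,445:]=0;m[:160]=0;m[250:]=0
print("A top",fitring(P[m][:,:2],(.5437,-.25,2.729)))
# held in world by kinematics+wrist, and by top cam
Rm=Rot(ob["eef_rot"]);oc=ob["ee_pos"]+Rm@(oT+T@[0,0,.075]);print("held rim centre",oc,np.degrees(np.arctan2(*(Rm@T[:,0])[[1,0]])))
m=(np.abs(P[...,2]-oc[2])<.008)&(np.hypot(P[...,0]-oc[0],P[...,1]-oc[1])<.13)
x=Rm@T[:,0];print("held top",fitring(P[m][:,:2],(*oc[:2],np.arctan2(x[1],x[0]))),np.median(P[m][:,2]))
E
```

```text
[ 0.5084286  -0.05463736  0.41161942] [ 3.14042462  0.01014015 -1.97655909]
held [-0.05753886 -0.01234122 -1.57231518] [-0.52144454  0.22123932] [-0.05685632 -0.01263081  0.13890807]
A (array([ 0.54448264, -0.24814543,  2.73141948]), np.float64(0.003231635346047025), 2912, np.float64(0.07497150112202167)) 156.49880840756472
A top (array([ 0.54294119, -0.25060848,  2.73618622]), np.float64(0.003222516653479758), 444)
held rim centre [ 0.54266555 -0.00601956  0.34828004] -23.16102389185639
held top (array([ 0.54258174, -0.00546191, -0.40511887]), np.float64(0.003243812799847864), 661) 0.3487556181146447
```

View pics/wrist_4.png

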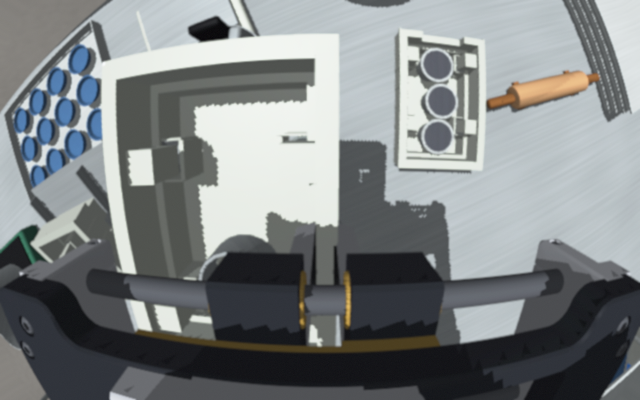

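View pics/top_4.png

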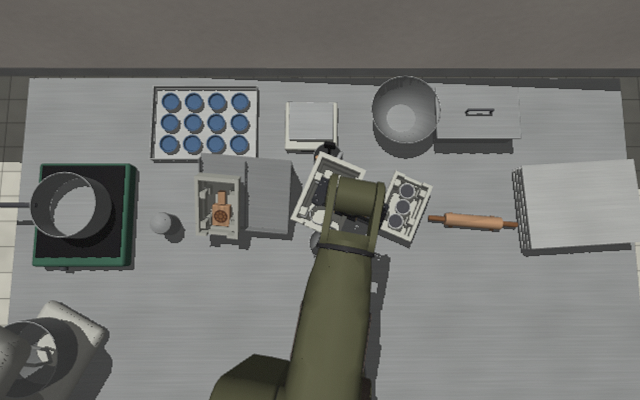

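Run:
```python
from place import *
d=np.load("heldb.npz");oT,T=d["oT"],d["T"]
tc,Rm=tcpfor(np.array([.5440,-.2493,.067]),np.radians(156.5-180),oT,T);print(tc)
h=tc-Rm[:,0]*.11;h[2]=.40;p0,R0,ob=cur();print(h);rows(p0,R0,h,Rm,7);h2=h.copy();h2[2]=.32;rows(h,Rm,h2,Rm,5)
```

```text
[ 0.50965876 -0.29772227  0.20543263]
[ 0.55367604 -0.19691812  0.4       ]
16 -14 1 -0.000 0.000 0.001; 16 -14 1 -0.000 0.000 0.001; 16 -14 1 -0.000 0.000 0.001; 16 -14 1 -0.000 0.000 0.001; 16 -14 1 -0.000 0.000 0.001; 16 -14 1 -0.000 0.000 0.001; 16 -14 1 -0.000 0.000 0.001
0 -0 16 0.000 0.000 0.000; 0 -0 16 0.000 0.000 0.000; 0 -0 16 0.000 0.000 0.000; 0 -0 16 0.000 0.000 0.000; 0 -0 16 0.000 0.000 0.000
```

Emit:
{"op": "move_arm", "data": {
  "rows": "8 -7 1 0 0 0; 16 -14 1 0 0 0; 16 -14 1 0 0 0; 16 -14 1 0 0 0; 16 -14 1 0 0 0; 16 -14 1 0 0 0; 14 -12 1 0 0 0; 8 -7 5 0 0 0; 0 0 13 0 0 0; 0 0 16 0 0 0; 0 0 16 0 0 0; 0 0 14 0 0 0; 0 0 7 0 0 0; 0 0 0 0 0 0; 0 0 0 0 0 0"
}}

```text
time_s: 12.7
ee_pos: [0.5561, -0.2039, 0.3248]
eef_rot: [3.138, 0.01, -1.978]
force: [-0.1, 1.0, -5.0]
grip_width: 0.0086
```

```bash
cat > meas.py <<'E'
from seea import *
import sys
def meas(tag,z,ctr,yaw,hp0=(-.0595,-.014,-np.pi/2)):
    ob,c,L=held(tag);print(ob["ee_pos"],ob["eef_rot"],ob["force"])
    p,pl,e,n=fitheld(L,c["z_map"],.063,hp0,-1);oT,T=toteInTool(p,pl);print("held",p,np.degrees(pl[:2]),oT,e,n)
    a=seea(L,c["z_map"],ob["eef_rot"],ob["ee_pos"],yaw,ctr,z);print("A",a,np.degrees(a[0][2]))
    return ob,oT,T,a
E
python3 - <<'E'
from meas import *
meas("5",.075,(.544,-.2493),np.radians(156.5))
E
```

```text
[ 0.5560919  -0.20389968  0.32480891] [ 3.1376631   0.01008646 -1.97844859] [-0.10431144  1.01701911 -4.97037336]
held [-0.05753905 -0.01231537 -1.57244874] [-0.50324608  0.18698595] [-0.05688033 -0.01256012  0.1388986 ] 0.003214427773776493 14957
A (array([ 0.5470219, -0.2507683,  2.7277692]), np.float64(0.003227535914165475), 1872, np.float64(0.07494429346827222)) 156.28966256588652
```

View pics/wrist_5.png

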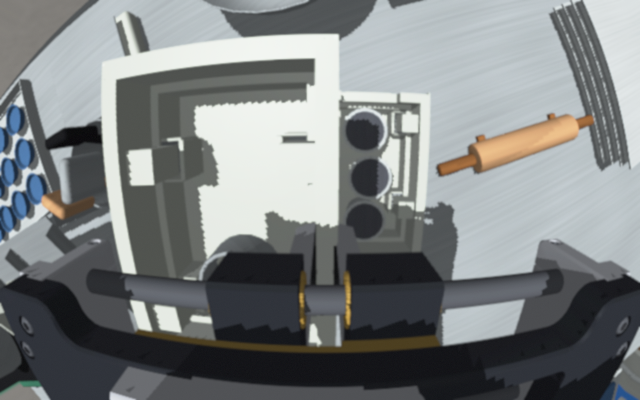

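Run:
```python
from seea import *
def fit(c,ctr,zr,yaw):
    P=pts(c);m=(c["z_map"]>0)&(np.abs(P[...,2]-zr)<.005)&(np.hypot(P[...,0]-ctr[0],P[...,1]-ctr[1])<.13)
    return fitring(P[m][:,:2],(*ctr,yaw)),np.median(P[m][:,2])
for f in ("side0","side_2","top0","top_4"):
    print(f,fit(dict(np.load(f+".npz")),(.544,-.25),.075,2.73))
# robust extents: for wrist views, wall-by-wall mean offsets
for f,tcp,rot in (("wrist_1",None,None),):
    pass
W={"4":([0.5084286,-0.05463736,0.41161942],[3.14042462,0.01014015,-1.97655909]),"5":([0.5560919,-0.20389968,0.32480891],[3.1376631,0.01008646,-1.97844859]),"3":([0.43128976,0.13324903,0.43099002],[3.1020977,-0.004961,-1.65622831])}
def walls(Q,p):
    r,x,y=ringres(p,Q)
    k=(np.abs(r)<.009)
    for nm,sel,v in (("rear+x",np.abs(x-.092)<.009,x-.092),("front-x",np.abs(x+.092)<.009,x+.092),("+y",np.abs(y-.0595)<.008,y-.0595),("-y",np.abs(y+.0595)<.008,y+.0595)):
        sel=sel&(np.abs(x)<.103)&(np.abs(y)<.07)
        if nm[-1]=="x": sel&=(np.abs(y)<.05)
        else: sel&=(np.abs(x)<.08)
        if sel.sum()>10: print("   ",nm,sel.sum(),"min %.1f max %.1f mid %.1f mean %.1f"%(*(1000*np.array([np.percentile(v[sel],2),np.percentile(v[sel],98),(np.percentile(v[sel],2)+np.percentile(v[sel],98))/2,v[sel].mean()])),))
p=np.array([.5440,-.2500,np.radians(156.5)])
for k,(tcp,rot) in W.items():
    c=dict(np.load(f"wrist_{k}.npz"));Q=wpts(c,np.array(tcp),np.array(rot))
    g=(c["z_map"]>0)&np.isfinite(Q).all(-1)&(np.abs(Q[...,2]-.075)<.004)&(np.hypot(Q[...,0]-p[0],Q[...,1]-p[1])<.13)
    print("wrist",k);walls(Q[g][:,:2],p)
for f in ("top0","side0"):
    c=dict(np.load(f+".npz"));P=pts(c);g=(np.abs(P[...,2]-.075)<.004)&(np.hypot(P[...,0]-p[0],P[...,1]-p[1])<.13);print(f);walls(P[g][:,:2],p)
```

```text
side0 ((array([ 0.54302805, -0.24528856,  2.72434101]), np.float64(0.003186354218964494), 316), np.float64(0.0744299361827227))
side_2 ((array([ 0.54409047, -0.24410815,  2.71548946]), np.float64(0.0028324997371325447), 140), np.float64(0.07446722934033023))
top0 ((array([ 0.54365116, -0.25008796,  2.72955164]), np.float64(0.0032440340442090013), 535), np.float64(0.07501983451741068))
top_4 ((array([ 0.54311888, -0.25078088,  2.73882224]), np.float64(0.0031701834851344157), 425), np.float64(0.07485396568224834))
wrist 4
    rear+x 514 min -5.2 max 5.8 mid 0.3 mean 0.3
    front-x 167 min -5.0 max 5.0 mid -0.0 mean 0.1
    +y 813 min -5.8 max 6.2 mid 0.2 mean -0.3
    -y 946 min -7.3 max 4.1 mid -1.6 mean -1.8
wrist 5
    rear+x 55 min -6.4 max -4.5 mid -5.5 mean -5.5
    front-x 181 min -5.6 max 4.7 mid -0.4 mean -0.6
    +y 1409 min -5.2 max 6.1 mid 0.5 mean 0.2
wrist 3
    rear+x 341 min -5.5 max 6.8 mid 0.6 mean 0.7
    front-x 100 min -6.0 max 5.3 mid -0.3 mean 0.2
    +y 475 min -6.4 max 6.1 mid -0.2 mean -0.9
    -y 599 min -7.7 max 3.9 mid -1.9 mean -2.4
top0
    rear+x 100 min -5.2 max 6.6 mid 0.7 mean 0.9
    front-x 41 min -5.3 max 6.2 mid 0.5 mean 0.1
    +y 143 min -4.6 max 6.7 mid 1.1 mean 1.1
    -y 142 min -6.0 max 4.9 mid -0.5 mean -0.4
side0
    rear+x 71 min -5.6 max 8.1 mid 1.2 mean 1.7
    front-x 19 min -5.8 max 8.3 mid 1.3 mean 2.3
    +y 90 min -7.8 max 6.5 mid -0.7 mean -1.7
    -y 87 min -7.8 max 5.0 mid -1.4 mean -1.8
```

```bash
cat > tgt.py <<'E'
from place import *
def tgtb(dz):
    d=np.load("heldb.npz");tc,Rm=tcpfor(np.array([.5440,-.2500,.067+dz]),np.radians(-23.55),d["oT"],d["T"]);return tc,Rm
E
python3 - <<'E'
from tgt import *
tc,Rm=tgtb(.04);p0,R0,ob=cur();h=tc.copy();h[2]=p0[2];print(tc);rows(p0,R0,h,Rm,6);rows(h,Rm,tc,Rm,5)
E
```

```text
[ 0.50961652 -0.29839229  0.24543263]
18 1 -0 0.000 0.000 0.001; 18 1 -0 0.000 0.000 0.001; 18 1 -0 0.000 0.000 0.001; 18 1 -0 0.000 0.000 0.001; 18 1 -0 0.000 0.000 0.001; 18 1 -0 0.000 0.000 0.001
0 -0 16 0.000 0.000 0.000; 0 -0 16 0.000 0.000 0.000; 0 -0 16 0.000 0.000 0.000; 0 -0 16 0.000 0.000 0.000; 0 -0 16 0.000 0.000 0.000
```

Emit:
{"op": "move_arm", "data": {
  "rows": "9 1 0 0 0 0; 18 1 0 0 0 0; 18 1 0 0 0 0; 18 1 0 0 0 0; 18 1 0 0 0 0; 14 1 0 0 0 0; 6 0 0 0 0 0; 0 0 8 0 0 0; 0 0 16 0 0 0; 0 0 16 0 0 0; 0 0 16 0 0 0; 0 0 12 0 0 0; 0 0 6 0 0 0; 0 0 0 0 0 0; 0 0 0 0 0 0"
}}

```text
time_s: 14.62
ee_pos: [0.5072, -0.2998, 0.2443]
eef_rot: [3.138, 0.01, -1.979]
force: [-0.2, 0.2, -3.7]
grip_width: 0.0086
```

Run:
```python
from tgt import *; from look import *
tc,Rm=tgtb(.02);p0,R0,ob=cur();print(tc,p0);rows(p0,R0,tc,Rm,3)
look("6",("wrist","side","top"))
d=np.load("heldb.npz");o=p0+R0@d["oT"];F=R0@d["T"]
P=pts(dict(np.load("top_6.npz")));oc=o+F[:,2]*.075
m=(np.abs(P[...,2]-oc[2])<.006)&(np.hypot(P[...,0]-oc[0],P[...,1]-oc[1])<.13)
print("kin",oc,"top",fitring(P[m][:,:2],(*oc[:2],np.arctan2(F[1,0],F[0,0]))),np.median(P[m][:,2]))
s=dict(np.load("side_6.npz"));im=cv2.resize(s["color"][130:250,270:430],None,fx=5,fy=5,interpolation=cv2.INTER_CUBIC)
cv2.imwrite("pics/s6.png",im)
```

```text
[ 0.50961652 -0.29839229  0.22543263] [ 0.50722842 -0.29977293  0.24432858]
-1 -1 6 0.000 0.000 0.002; -1 -1 6 0.000 0.000 0.002; -1 -1 6 0.000 0.000 0.002
kin [ 0.54140235 -0.25113739  0.18096879] top (array([ 0.54186812, -0.24958551, -0.40605257]), np.float64(0.0033051563885232466), 393) 0.1817243278724736
```

View pics/s6.png

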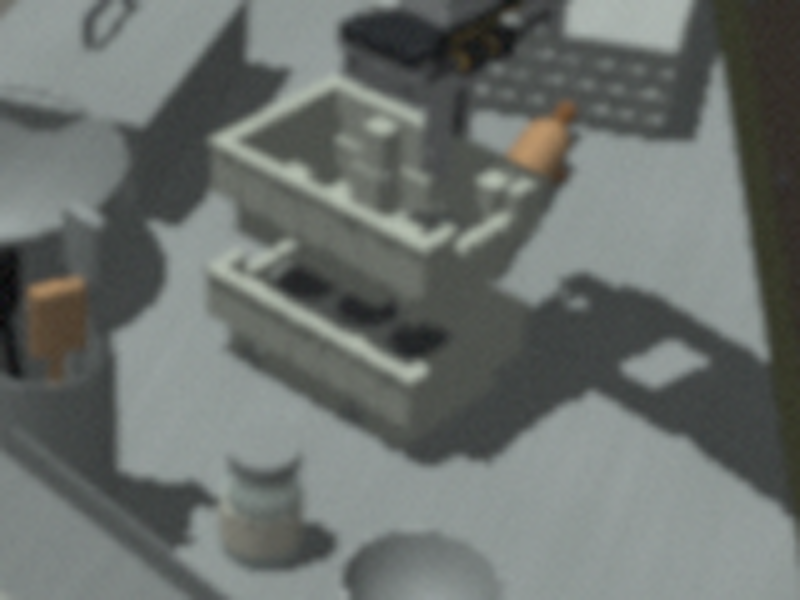

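View pics/wrist_6.png

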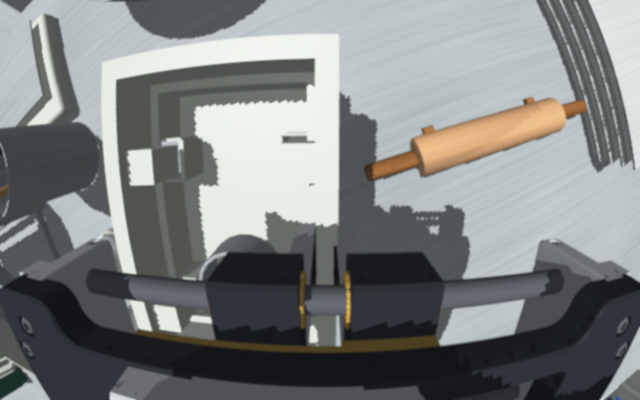

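```bash
sed -i 's/.5440,-.2500/.5436,-.2507/' tgt.py
python3 - <<'E'
from tgt import *
tc,Rm=tgtb(.014);p0,R0,ob=cur();print(tc,p0);rows(p0,R0,tc,Rm,4)
E
```

```text
[ 0.50921652 -0.29909229  0.21943263] [ 0.50719511 -0.2997547   0.24433461]
-0 -0 6 0.000 0.000 0.001; -0 -0 6 0.000 0.000 0.001; -0 -0 6 0.000 0.000 0.001; -0 -0 6 0.000 0.000 0.001
```

Emit:
{"op": "move_arm", "data": {
  "rows": "-0.4 -0.4 6 0 0 0.001; -0.4 -0.4 7 0 0 0.001; -0.4 -0.4 6 0 0 0.001; -0.4 -0.4 5 0 0 0; 0 0 0 0 0 0; 0 0 0 0 0 0"
}}

```text
time_s: 15.52
ee_pos: [0.5095, -0.2986, 0.2186]
eef_rot: [3.138, 0.01, -1.982]
force: [-0.2, -1.0, -4.8]
grip_width: 0.0084
```

Run:
```python
from tgt import *
p0,R0,ob=cur();tc,Rm=tgtb(.0);print(tc,p0,ob["force"]);print(R0.T@(tc-p0)*1000,R.from_matrix(R0.T@Rm).as_rotvec())
```

```text
[ 0.50921652 -0.29909229  0.20543263] [ 0.50947225 -0.29857587  0.2185889 ] [-0.15565166 -0.95007527 -4.84715162]
[ 0.7119619  -0.02410557 13.1496022 ] [0.00012662 0.00126152 0.00161316]
```

Emit:
{"op": "move_arm", "data": {
  "rows": "0.4 0 2 0 0 0.001; 0.3 0 2 0 0 0; 0 0 2 0 0 0; 0 0 1.5 0 0 0; 0 0 0 0 0 0"
}}

```text
time_s: 16.15
ee_pos: [0.5092, -0.2993, 0.2109]
eef_rot: [3.138, 0.01, -1.983]
force: [-0.7, -0.0, -4.7]
grip_width: 0.009
```

Emit:
{"op": "move_arm", "data": {
  "rows": "0 0 1.5 0 0 0; 0 0 1.5 0 0 0; 0 0 1 0 0 0; 0 0 0 0 0 0"
}}

```text
time_s: 16.65
ee_pos: [0.5092, -0.2992, 0.2067]
eef_rot: [3.138, 0.01, -1.983]
force: [0.3, 0.1, -5.4]
grip_width: 0.0087
```

Emit:
{"op": "move_arm", "data": {
  "rows": "0 0 0.7 0 0 0; 0 0 0.7 0 0 0; 0 0 0.5 0 0 0; 0 0 0 0 0 0"
}}

```text
time_s: 17.15
ee_pos: [0.5093, -0.2993, 0.2054]
eef_rot: [3.139, 0.01, -1.983]
force: [0.0, 0.6, -2.5]
grip_width: 0.0087
```

Emit:
{"op": "move_arm", "data": {
  "rows": "0 0 0.5 0 0 0; 0 0 0.5 0 0 0; 0 0 0 0 0 0"
}}

```text
time_s: 17.52
ee_pos: [0.5093, -0.2993, 0.2053]
eef_rot: [3.14, 0.01, -1.983]
force: [-2.1, 0.3, -1.8]
grip_width: 0.0088
```

Run:
```python
from meas import *
ob,c=look("7",("side","wrist"));print(ob["force"],ob["moment"])
s=c["side"];cv2.imwrite("pics/s7.png",cv2.resize(s["color"][130:250,270:430],None,fx=5,fy=5,interpolation=cv2.INTER_CUBIC))
L=wpts(c["wrist"],np.zeros(3),np.zeros(3));p,pl,e,n=fitheld(L,c["wrist"]["z_map"],.063,(-.0595,-.014,-np.pi/2),-1);oT,T=toteInTool(p,pl);print(p,np.degrees(pl[:2]))
R0=Rot(ob["eef_rot"]);print("b origin",ob["ee_pos"]+R0@oT,"F",R0@T)
```

```text
[-2.11838846  0.32150289 -1.7993231 ] [-0.13831819  0.16840563  0.01286897]
[-0.05758156 -0.01218631 -1.57361195] [-0.50700291  0.27822404]
b origin [ 0.54396638 -0.25083365  0.06696549] F [[ 9.17423279e-01  3.97899058e-01 -3.29652118e-03]
 [-3.97900452e-01  9.17428563e-01  2.49748635e-04]
 [ 3.12369744e-03  1.08256206e-03  9.99994535e-01]]
```

View pics/s7.png

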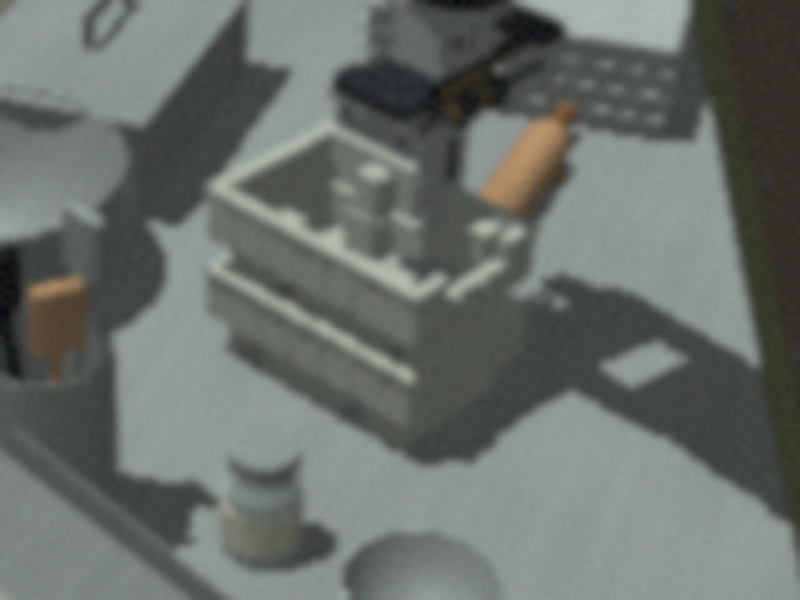

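Emit:
{"op": "move_arm", "data": {
  "rows": "0 0 0 0 0 0; 0 0 0 0 0 0; 0 0 0 0 0 0; 0 0 0 0 0 0",
  "grip": -0.3
}}

```text
time_s: 18.12
ee_pos: [0.5097, -0.2995, 0.2053]
eef_rot: [3.141, 0.01, -1.983]
force: [-0.2, -0.3, 0.3]
grip_width: 0.0331
```

Emit:
{"op": "move_arm", "data": {
  "rows": "0 0 -8 0 0 0; 0 0 -15 0 0 0; 0 0 -20 0 0 0; 0 0 -30 0 0 0; 0 0 -40 0 0 0; 0 0 -40 0 0 0; 0 0 -25 0 0 0; 0 0 0 0 0 0"
}}

```text
time_s: 19.12
ee_pos: [0.5082, -0.3007, 0.3968]
eef_rot: [-3.136, 0.009, -1.983]
force: [0.4, -0.4, -0.1]
grip_width: 0.0326
```

```bash
cat > stk.py <<'E'
from meas import *
def topfit(tag,ctr,zr,yaw,cam="top"):
    P=pts(dict(np.load(f"{cam}_{tag}.npz")));m=(np.abs(P[...,2]-zr)<.006)&(np.hypot(P[...,0]-ctr[0],P[...,1]-ctr[1])<.13)
    p,e,n=fitring(P[m][:,:2],(*ctr,yaw));return p,np.degrees(p[2]),n,np.median(P[m][:,2])
E
python3 - <<'E'
from stk import *
ob,c=look("8",("side","top","wrist"));print(ob["ee_pos"],ob["eef_rot"],ob["qpos"])
w=c["wrist"];Q=wpts(w,ob["ee_pos"],ob["eef_rot"])
print("wrist",seea(wpts(w,np.zeros(3),np.zeros(3)),w["z_map"],ob["eef_rot"],ob["ee_pos"],np.radians(-23.5),(.544,-.2508),.142))
print("top",topfit("8",(.544,-.2508),.142,np.radians(-23.5)))
s=c["side"];cv2.imwrite("pics/s8.png",cv2.resize(s["color"][130:250,270:430],None,fx=5,fy=5,interpolation=cv2.INTER_CUBIC))
E
```

```text
[ 0.50822042 -0.30068894  0.39675819] [-3.13625935  0.00894021 -1.98301023] [-0.59915461  0.34171046  1.25098702  0.00977875  1.54531737  1.38364783]
wrist (array([ 0.54633461, -0.25153584, -0.41331146]), np.float64(0.0031823376547210178), 4741, np.float64(0.14460932695719475))
top (array([ 0.54507022, -0.24895615, -0.41078609]), np.float64(-23.536309342904282), 455, np.float64(0.14201349180223988))
```

View pics/s8.png

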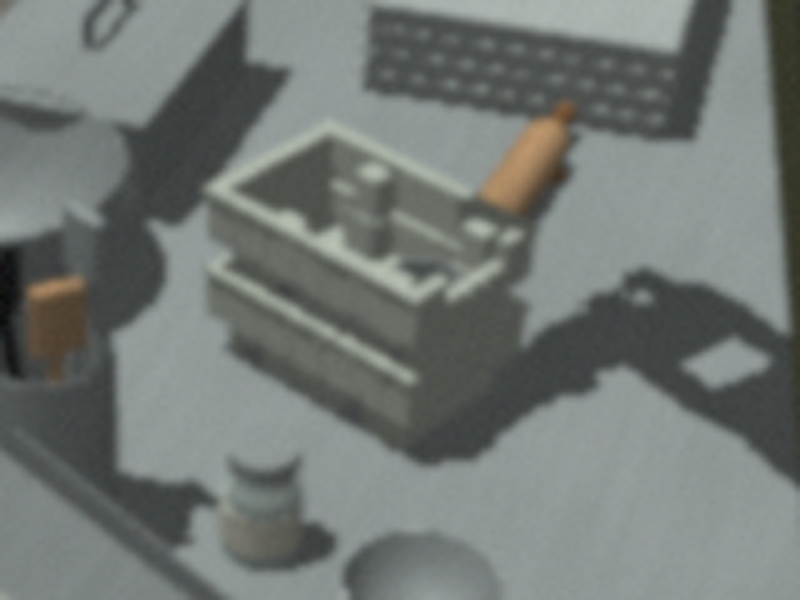

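View pics/wrist_8.png

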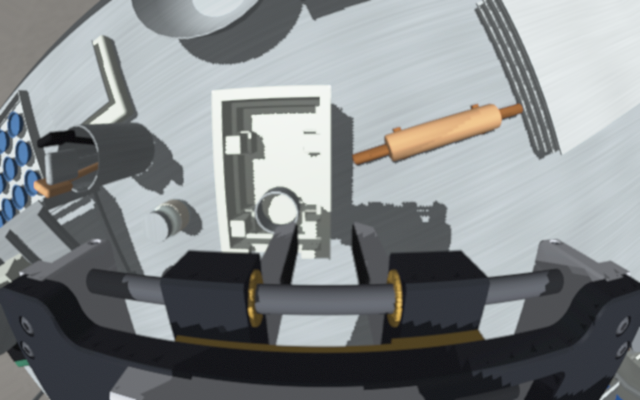

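Run:
```python
from plan import *
o=np.array([.5629,.3296,.0916]);F=frame(np.radians(-5.2),np.radians(28))
p,Rm=grasp(o,F,-.014,.0595,.060,1);pre=p+F[:,2]*.09
print(p,pre,R.from_matrix(Rm).as_euler('xyz',degrees=True))
p0,R0,ob=cur()
ym=np.radians(-113.6+95);Rmid=Rot([np.pi,0,ym]);mid=np.array([.42,.02,.41])
rows(p0,R0,mid,Rmid,11);rows(mid,Rmid,pre,Rm,12)
```

```text
[0.49146181 0.39584728 0.20687417] [0.44938326 0.39967672 0.28633945] [152.    0.   84.8]
-24 19 -1 -0.001 0.001 -0.151; -26 15 -1 -0.001 0.001 -0.151; -28 11 -1 -0.001 0.001 -0.151; -29 7 -1 -0.001 0.001 -0.151; -30 2 -1 -0.001 0.001 -0.151; -30 -2 -1 -0.001 0.001 -0.151; -29 -7 -1 -0.001 0.001 -0.151; -28 -11 -1 -0.001 0.001 -0.151; -26 -15 -1 -0.001 0.001 -0.151; -24 -19 -1 -0.001 0.001 -0.151; -20 -22 -1 -0.001 0.001 -0.151
-8 -31 10 -0.029 0.037 -0.147; -4 -32 9 -0.029 0.037 -0.147; 1 -32 8 -0.029 0.037 -0.147; 5 -32 7 -0.029 0.037 -0.147; 10 -31 7 -0.029 0.037 -0.147; 14 -30 6 -0.029 0.037 -0.147; 18 -27 6 -0.029 0.037 -0.147; 22 -25 6 -0.029 0.037 -0.147; 25 -21 6 -0.029 0.037 -0.147; 27 -18 7 -0.029 0.037 -0.147; 30 -14 7 -0.029 0.037 -0.147; 31 -10 8 -0.029 0.037 -0.147
```

Emit:
{"op": "move_arm", "data": {
  "rows": "-24 19 -1 0 0 -0.151; -26 15 -1 0 0 -0.151; -28 11 -1 0 0 -0.151; -29 7 -1 0 0 -0.151; -30 2 -1 0 0 -0.151; -30 -2 -1 0 0 -0.151; -29 -7 -1 0 0 -0.151; -28 -11 -1 0 0 -0.151; -26 -15 -1 0 0 -0.151; -24 -19 -1 0 0 -0.151; -20 -22 -1 0 0 -0.151",
  "grip": -0.2
}}

```text
time_s: 20.65
ee_pos: [0.4086, 0.0252, 0.3942]
eef_rot: [-3.13, 0.024, -0.271]
force: [0.4, 0.6, -0.4]
grip_width: 0.0376
```

Run:
```python
from plan import *
o=np.array([.5629,.3296,.0916]);F=frame(np.radians(-5.2),np.radians(28))
p,Rm=grasp(o,F,-.014,.0595,.060,1);pre=p+F[:,2]*.11
p0,R0,ob=cur();print(p0,ob["eef_rot"],ob["qpos"])
rows(p0,R0,pre,Rm,12)
```

```text
[0.4085644  0.02523284 0.39418855] [-3.1297011   0.02383449 -0.27100887] [-0.03513962 -0.07507884  1.72612799  0.01716251  1.51094858  0.23480962]
-6 -31 8 -0.032 0.036 -0.143; -1 -31 7 -0.032 0.036 -0.143; 3 -32 6 -0.032 0.036 -0.143; 7 -31 5 -0.032 0.036 -0.143; 11 -30 4 -0.032 0.036 -0.143; 15 -28 4 -0.032 0.036 -0.143; 19 -26 4 -0.032 0.036 -0.143; 22 -23 4 -0.032 0.036 -0.143; 25 -20 4 -0.032 0.036 -0.143; 28 -16 4 -0.032 0.036 -0.143; 30 -12 5 -0.032 0.036 -0.143; 31 -8 6 -0.032 0.036 -0.143
```

Emit:
{"op": "move_arm", "data": {
  "rows": "-6 -31 8 -0.032 0.036 -0.143; -1 -31 7 -0.032 0.036 -0.143; 3 -32 6 -0.032 0.036 -0.143; 7 -31 5 -0.032 0.036 -0.143; 11 -30 4 -0.032 0.036 -0.143; 15 -28 4 -0.032 0.036 -0.143; 19 -26 4 -0.032 0.036 -0.143; 22 -23 4 -0.032 0.036 -0.143; 25 -20 4 -0.032 0.036 -0.143; 28 -16 4 -0.032 0.036 -0.143; 28 -12 5 -0.032 0.036 -0.13; 10 -4 3 -0.015 0.018 -0.05; 0 0 0 0 0 0; 0 0 0 0 0 0"
}}

```text
time_s: 22.4
ee_pos: [0.4215, 0.3881, 0.2847]
eef_rot: [2.681, -0.004, 1.437]
force: [-0.3, -0.3, -0.0]
grip_width: 0.0377
```

Run:
```python
from look import *; from plan import *
ob,c=look("9");c=c["wrist"];tcp,rot=ob["ee_pos"],ob["eef_rot"];print(tcp,rot,ob["qpos"])
o=np.array([.5629,.3296,.0916]);F=frame(np.radians(-5.2),np.radians(28))
Q=wpts(c,tcp,rot);L=(Q-o)@F
g=np.isfinite(L).all(-1)&(c["z_map"]>0)
k=g&(np.abs(L[...,2]-.075)<.006)&(np.abs(L[...,0])<.11)&(np.abs(L[...,1])<.075)
f=fitring(L[k][:,:2],(0,0,0));print(k.sum(),f,np.median(L[k][:,2]))
o2=o+F@np.r_[f[0][:2],0];F2=frame(np.radians(-5.2)+f[0][2]/1,np.radians(28))
print(o2)
p,Rm=grasp(o2,F2,-.014,.0595,.060,1);print(p);pre=p+F2[:,2]*.045
rows(tcp,Rot(rot),pre,Rm,4);np.savez("gc.npz",p=p,Rm=Rm)
```

```text
[0.42151643 0.38811877 0.28474268] [ 2.68084205 -0.00427715  1.43659919] [ 0.78675688  0.28057394  1.6324966  -0.43721826  0.98012528 -0.44813707]
5314 (array([-0.00286142,  0.00319071, -0.00013394]), np.float64(0.003204322670251501), 5093) 0.07456661167304261
[0.5606731  0.33300656 0.09025665]
[0.48924378 0.3992634  0.20553081]
5 6 14 -0.007 0.004 -0.010; 5 6 14 -0.007 0.004 -0.010; 5 5 14 -0.007 0.004 -0.010; 4 5 14 -0.007 0.004 -0.010
```

View pics/wrist_9.png

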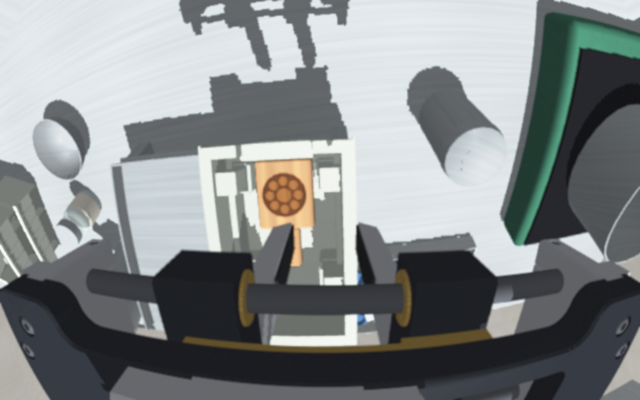

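Emit:
{"op": "move_arm", "data": {
  "rows": "5 6 14 -0.007 0.004 -0.01; 5 6 14 -0.007 0.004 -0.01; 5 5 14 -0.007 0.004 -0.01; 4 5 14 -0.007 0.004 -0.01; 0 0 0 0 0 0; 0 0 0 0 0 0"
}}

```text
time_s: 23.2
ee_pos: [0.473, 0.4013, 0.2418]
eef_rot: [2.651, -0.0, 1.479]
force: [-0.4, 0.1, -0.3]
grip_width: 0.0376
```

Run:
```python
from plan import *
d=np.load("gc.npz");p0,R0,ob=cur();rows(p0,R0,d["p"],d["Rm"],4);print(p0,ob["force"])
```

```text
-0 -1 10 0.000 0.000 -0.000; -0 -1 10 0.000 0.000 -0.000; -0 -1 10 0.000 0.000 -0.000; -0 -1 10 0.000 0.000 -0.000
[0.47299842 0.40131502 0.24180558] [-0.35257488  0.08538304 -0.31611141]
```

Emit:
{"op": "move_arm", "data": {
  "rows": "0 -1 10 0 0 0; 0 -1 10 0 0 0; 0 -1 10 0 0 0; 0 -1 10 0 0 0; 0 0 0 0 0 0; 0 0 0 0 0 0"
}}

```text
time_s: 23.95
ee_pos: [0.4889, 0.3999, 0.2023]
eef_rot: [2.651, -0.0, 1.479]
force: [0.9, -0.6, 0.3]
grip_width: 0.0376
```

Emit:
{"op": "move_arm", "data": {
  "rows": "0 0 0 0 0 0; 0 0 0 0 0 0; 0 0 0 0 0 0; 0 0 0 0 0 0; 0 0 0 0 0 0",
  "grip": -1,
  "newtons": 55
}}

```text
time_s: 24.58
ee_pos: [0.4887, 0.4001, 0.203]
eef_rot: [2.651, -0.001, 1.479]
force: [-0.7, 0.4, -0.4]
grip_width: 0.0084
```

Emit:
{"op": "move_arm", "data": {
  "rows": "0 0 -3 0 0 0; 0 0 -5 0 0 0; 0 0 -8 0 0 0; 0 0 -12 0 0 0; 0 0 -15 0 0 0; 0 0 -15 0 0 0; 0 0 -10 0 0 0; 0 0 -5 0 0 0; 0 0 0 0 0 0"
}}

```text
time_s: 25.7
ee_pos: [0.4514, 0.4034, 0.2721]
eef_rot: [2.652, -0.002, 1.479]
force: [-0.9, 0.2, -4.1]
grip_width: 0.0091
```

Run:
```python
from plan import *
p0,R0,ob=cur();print(p0,ob["force"],ob["moment"])
p1=p0+[0.0,-.01,0.13];rows(p0,R0,p1,R0,6)
F=R.from_euler('z',np.radians(-5.2)).as_matrix();_,R1=grasp(np.zeros(3),F,0,0,0,1)
rows(p1,R0,p1+[0,0,.02],R1,10)
```

```text
[0.4513654  0.40340939 0.2721259 ] [-0.94614803  0.18452682 -4.07125874] [ 0.34663695  0.54857196 -0.04674923]
-2 10 -19 0.000 0.000 0.000; -2 10 -19 0.000 0.000 0.000; -2 10 -19 0.000 0.000 0.000; -2 10 -19 0.000 0.000 0.000; -2 10 -19 0.000 0.000 0.000; -2 10 -19 0.000 0.000 0.000
0 1 -2 0.049 -0.000 -0.000; 0 1 -2 0.049 -0.000 -0.000; 0 1 -2 0.049 -0.000 -0.000; 0 1 -2 0.049 -0.000 -0.000; 0 1 -2 0.049 -0.000 -0.000; 0 0 -2 0.049 -0.000 -0.000; 0 0 -2 0.049 -0.000 -0.000; 0 0 -2 0.049 -0.000 -0.000; 0 0 -2 0.049 -0.000 -0.000; 0 0 -2 0.049 -0.000 -0.000
```

Emit:
{"op": "move_arm", "data": {
  "rows": "-1 6 -10 0 0 0; -2 9 -17 0 0 0; -2 10 -19 0 0 0; -2 10 -19 0 0 0; -2 10 -19 0 0 0; -2 10 -17 0 0 0; -1 4 -8 0 0 0; 0 1 -2 0.02 0 0; 0 1 -2 0.035 0 0; 0 1 -2 0.049 0 0; 0 1 -2 0.049 0 0; 0 1 -2 0.049 0 0; 0 0 -2 0.049 0 0; 0 0 -2 0.049 0 0; 0 0 -2 0.049 0 0; 0 0 -2 0.049 0 0; 0 0 -1 0.04 0 0; 0 0 0 0.018 0 0; 0 0 0 0 0 0; 0 0 0 0 0 0"
}}

```text
time_s: 28.2
ee_pos: [0.451, 0.3899, 0.4208]
eef_rot: [-3.139, 0.002, 1.483]
force: [-0.5, 0.1, -4.6]
grip_width: 0.0089
```

Run:
```python
from place import *
ob,c,L=held("10");print(ob["ee_pos"],ob["eef_rot"],ob["force"],ob["qpos"])
# tool x=+tote y, tool y = ztool x xtool = (-Fz)x(Fy)=Fx ; grasp pt at tote(-14,+59.5): centre at tool x -59.5, tool y +14
p,pl,e,n=fitheld(L,c["z_map"],.063,(-.0595,.014,np.pi/2),1);print(p,np.degrees(pl[:2]),e,n)
oT,T=toteInTool(p,pl);print(oT,T);np.savez("heldc.npz",oT=oT,T=T)
```

```text
[0.45099891 0.38990471 0.42083902] [-3.13939057e+00  1.83329775e-03  1.48330428e+00] [-0.53601191  0.06217676 -4.5681707 ] [ 6.51405386e-01  3.53550444e-01  1.18151928e+00  1.27944893e-04
  1.60938541e+00 -8.31892121e-01]
[-0.05871697  0.01654894  1.57087073] [-0.4694513   0.37839443] 0.003068155271905628 9809
[-0.0581025   0.01605365  0.13720679] [[-2.02977685e-05  9.99966436e-01 -8.19301715e-03]
 [ 9.99978191e-01  7.44053857e-05  6.60386297e-03]
 [ 6.60425092e-03 -8.19270443e-03 -9.99944630e-01]]
```

View pics/wrist_10.png

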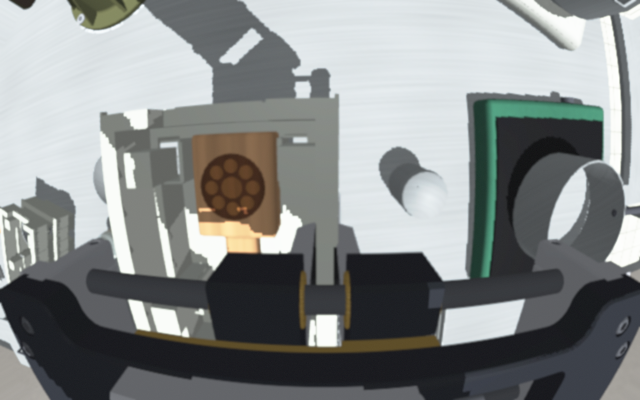

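```bash
cat > tgtc.py <<'E'
from place import *
B=np.array([.5443,-.2505]);YB=np.radians(156.45)
def tgtc(dz,B=B,yaw=YB):
    d=np.load("heldc.npz");return tcpfor(np.array([*B,.134+dz]),yaw,d["oT"],d["T"])
E
python3 - <<'E'
from tgtc import *
tc,Rm=tgtc(0);print(tc,R.from_matrix(Rm).as_euler('xyz',degrees=True))
p0,R0,ob=cur()
mid=np.array([.46,.06,.43]);Rmid=Rot([np.pi,0,np.radians(-15)])
rows(p0,R0,mid,Rmid,17)
E
```

```text
[ 0.53618532 -0.31156743  0.27061714] [ 179.62161107    0.46943056 -113.54883698]
-19 2 -1 -0.000 0.000 0.103; -19 4 -1 -0.000 0.000 0.103; -18 6 -1 -0.000 0.000 0.103; -18 8 -1 -0.000 0.000 0.103; -17 10 -1 -0.000 0.000 0.103; -16 11 -1 -0.000 0.000 0.103; -14 13 -1 -0.000 0.000 0.103; -13 14 -1 -0.000 0.000 0.103; -12 16 -1 -0.000 0.000 0.103; -10 17 -1 -0.000 0.000 0.103; -8 18 -1 -0.000 0.000 0.103; -6 18 -1 -0.000 0.000 0.103; -4 19 -1 -0.000 0.000 0.103; -2 19 -1 -0.000 0.000 0.103; -0 19 -1 -0.000 0.000 0.103; 2 19 -1 -0.000 0.000 0.103; 4 19 -1 -0.000 0.000 0.103
```

Emit:
{"op": "move_arm", "data": {
  "rows": "-10 1 -1 0 0 0.05; -19 3 -1 0 0 0.08; -19 4 -1 0 0 0.1; -18 6 -1 0 0 0.103; -18 8 -1 0 0 0.103; -17 10 -1 0 0 0.103; -16 11 -1 0 0 0.103; -14 13 -1 0 0 0.103; -13 14 -1 0 0 0.103; -12 16 -1 0 0 0.103; -10 17 -1 0 0 0.103; -8 18 -1 0 0 0.103; -6 18 -1 0 0 0.103; -4 19 -1 0 0 0.103; -2 19 -1 0 0 0.103; 0 19 -1 0 0 0.103; 2 19 -1 0 0 0.103; 4 15 -1 0 0 0.1; 2 8 0 0 0 0.07; 0 0 0 0 0 0.03"
}}

```text
time_s: 30.75
ee_pos: [0.4305, 0.0263, 0.4453]
eef_rot: [-3.139, -0.015, -0.496]
force: [0.7, -0.4, -4.4]
grip_width: 0.0088
```

Run:
```python
from tgtc import *
tc,Rm=tgtc(0);h=tc-Rm[:,0]*.17;h[2]=.425;p0,R0,ob=cur();print(p0,ob["eef_rot"],ob["grip_width"],ob["force"],ob["qpos"],h)
rows(p0,R0,h,Rm,17)
```

```text
[0.43053338 0.02634071 0.44530065] [-3.13913943 -0.01500146 -0.4959929 ] 0.00883755548655523 [ 0.70058893 -0.43249403 -4.35597872] [-0.02196664 -0.0501428   1.58802451 -0.00466556  1.58924343  0.47388805] [ 0.60410325 -0.15573029  0.425     ]
14 5 1 -0.001 -0.001 0.087; 14 3 1 -0.001 -0.001 0.087; 15 2 1 -0.001 -0.001 0.087; 15 1 1 -0.001 -0.001 0.087; 15 -1 1 -0.001 -0.001 0.087; 15 -2 1 -0.001 -0.001 0.087; 14 -3 1 -0.001 -0.001 0.087; 14 -4 1 -0.001 -0.001 0.087; 14 -6 1 -0.001 -0.001 0.087; 13 -7 1 -0.001 -0.001 0.087; 13 -8 1 -0.001 -0.001 0.087; 12 -9 1 -0.001 -0.001 0.087; 11 -10 1 -0.001 -0.001 0.087; 10 -11 1 -0.001 -0.001 0.087; 9 -12 1 -0.001 -0.001 0.087; 8 -12 1 -0.001 -0.001 0.087; 7 -13 1 -0.001 -0.001 0.087
```

Emit:
{"op": "move_arm", "data": {
  "rows": "14 5 1 0 0 0.087; 14 3 1 0 0 0.087; 15 2 1 0 0 0.087; 15 1 1 0 0 0.087; 15 -1 1 0 0 0.087; 15 -2 1 0 0 0.087; 14 -3 1 0 0 0.087; 14 -4 1 0 0 0.087; 14 -6 1 0 0 0.087; 13 -7 1 0 0 0.087; 13 -8 1 0 0 0.087; 12 -9 1 0 0 0.087; 11 -10 1 0 0 0.08; 10 -11 1 0 0 0.07; 5 -7 1 0 0 0.04; 0 0 0 0 0 0; 0 0 0 0 0 0"
}}

```text
time_s: 32.88
ee_pos: [0.5803, -0.1335, 0.4343]
eef_rot: [-3.124, -0.006, -1.773]
force: [-0.2, -0.1, -3.9]
grip_width: 0.0089
```

Run:
```python
from tgtc import *
tc,Rm=tgtc(0);h=tc-Rm[:,0]*.17;h[2]=.425;p0,R0,ob=cur();print(p0,ob["eef_rot"],h)
rows(p0,R0,h,Rm,3)
```

```text
[ 0.58032633 -0.13350129  0.43427792] [-3.12421736 -0.00580694 -1.77320524] [ 0.60410325 -0.15573029  0.425     ]
6 -9 3 -0.008 -0.004 0.070; 5 -10 3 -0.008 -0.004 0.070; 4 -10 3 -0.008 -0.004 0.070
```

Emit:
{"op": "move_arm", "data": {
  "rows": "6 -9 3 -0.008 -0.004 0.07; 5 -10 3 -0.008 -0.004 0.07; 4 -10 3 -0.008 -0.004 0.07; 0 0 0 0 0 0; 0 0 0 0 0 0; 0 0 0 0 0 0"
}}

```text
time_s: 33.62
ee_pos: [0.6035, -0.1538, 0.4273]
eef_rot: [3.136, 0.008, -1.98]
force: [-0.6, -0.5, -3.9]
grip_width: 0.0088
```

```bash
cat > mc.py <<'E'
from stk import *; from tgtc import *
def walls(Q,p):
    r,x,y=ringres(p,Q)
    for nm,sel,v in (("rear+x",np.abs(x-.092)<.009,x-.092),("front-x",np.abs(x+.092)<.009,x+.092),("+y",np.abs(y-.0595)<.008,y-.0595),("-y",np.abs(y+.0595)<.008,y+.0595)):
        sel=sel&(np.abs(x)<.103)&(np.abs(y)<.07)
        sel&=(np.abs(y)<.05) if nm[-1]=="x" else (np.abs(x)<.08)
        if sel.sum()>10: a,b=np.percentile(v[sel],[2,98])*1000;print("   ",nm,sel.sum(),"min %.1f max %.1f mid %.1f mean %.1f"%(a,b,(a+b)/2,v[sel].mean()*1000))
def go(tag):
    ob,c=look(tag,("wrist","top"));tcp,rot=ob["ee_pos"],ob["eef_rot"];print(tcp,rot,ob["force"])
    w=c["wrist"];L=wpts(w,np.zeros(3),np.zeros(3))
    p,pl,e,n=fitheld(L,w["z_map"],.063,(-.0595,.014,np.pi/2),1);oT,T=toteInTool(p,pl);print("held",p,np.degrees(pl[:2]),oT,n)
    R0=Rot(rot);oc=tcp+R0@(oT+T@[0,0,.075]);F=R0@T;print("held rim kin",oc,np.degrees(np.arctan2(F[1,0],F[0,0])),"tilt",F[:2,2])
    print("held top",topfit(tag,oc[:2],oc[2],np.arctan2(F[1,0],F[0,0])))
    pb=np.array([.5443,-.2505,np.radians(-23.55)])
    W=L@R0.T+tcp;g=(w["z_map"]>0)&np.isfinite(W).all(-1)&(np.abs(W[...,2]-.142)<.005)&(np.hypot(W[...,0]-pb[0],W[...,1]-pb[1])<.13)
    print("b wrist z",np.median(W[g][:,2]),fitring(W[g][:,:2],pb));walls(W[g][:,:2],pb)
    P=pts(c["top"]);g=(np.abs(P[...,2]-.142)<.005)&(np.hypot(P[...,0]-pb[0],P[...,1]-pb[1])<.13)
    print("b top");walls(P[g][:,:2],pb)
    return oT,T
E
python3 - <<'E'
from mc import *
oT,T=go("11");np.savez("heldc2.npz",oT=oT,T=T)
E
```

```text
[ 0.60349205 -0.15379203  0.42725048] [ 3.13603003  0.00767974 -1.98024942] [-0.63240424 -0.5156567  -3.92970046]
held [-0.05754781  0.01702877  1.5708125 ] [-0.51612641  0.25984041] [-0.05687224  0.01668866  0.13713859] 9814
held rim kin [ 0.61065329 -0.09364885  0.36564754] 156.54193208650264 tilt [0.0014713  0.00080918]
held top (array([ 0.60989932, -0.09193011,  2.72924394]), np.float64(156.37415890818585), 512, np.float64(0.3665896074749737))
b wrist z 0.14200611848856332 (array([ 0.54586046, -0.24890607, -0.40641248]), np.float64(0.00325418568308285), 3461)
    rear+x 775 min -4.9 max 6.8 mid 0.9 mean 0.9
    front-x 121 min -5.4 max 5.7 mid 0.1 mean 0.6
    +y 1177 min -3.6 max 7.7 mid 2.0 mean 2.2
    -y 1068 min -5.1 max 6.2 mid 0.5 mean 1.1
b top
    rear+x 58 min -5.7 max 6.2 mid 0.3 mean -0.1
    -y 182 min -5.8 max 5.5 mid -0.1 mean -0.2
```

View pics/wrist_11.png

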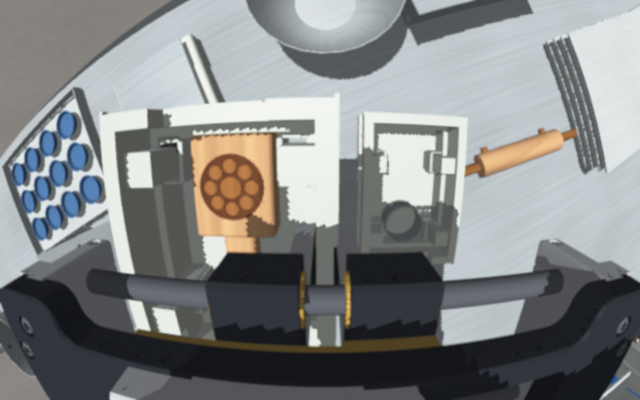

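View pics/top_11.png

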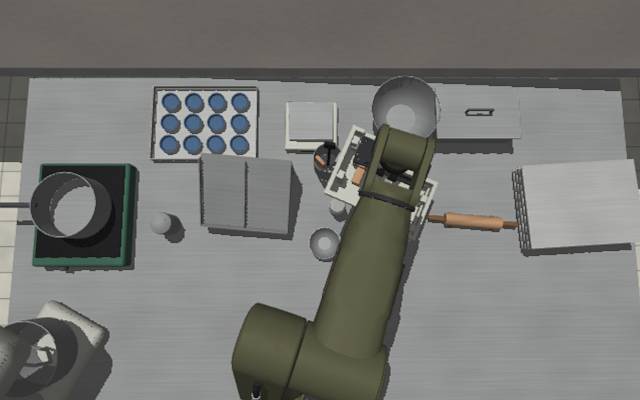

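```bash
cp heldc2.npz heldc.npz; sed -i 's/.5443,-.2505\]/.5442,-.2507]/' tgtc.py
python3 - <<'E'
from tgtc import *
tc,Rm=tgtc(0);h=tc-Rm[:,0]*.10;h[2]=.34;p0,R0,ob=cur();print(B,tc,h)
rows(p0,R0,h,Rm,8)
E
```

```text
[ 0.5442 -0.2507] [ 0.53685156 -0.31088129  0.27054365] [ 0.57680712 -0.21921482  0.34      ]
9 -0 11 0.000 -0.000 0.000; 9 -0 11 0.000 -0.000 0.000; 9 -0 11 0.000 -0.000 0.000; 9 -0 11 0.000 -0.000 0.000; 9 -0 11 0.000 -0.000 0.000; 9 -0 11 0.000 -0.000 0.000; 9 -0 11 0.000 -0.000 0.000; 9 -0 11 0.000 -0.000 0.000
```

Emit:
{"op": "move_arm", "data": {
  "rows": "9 0 4 0 0 0; 9 0 10 0 0 0; 9 0 11 0 0 0; 9 0 11 0 0 0; 9 0 12 0 0 0; 9 0 12 0 0 0; 8 0 12 0 0 0; 5 0 9 0 0 0; 0 0 5 0 0 0; 0 0 0 0 0 0; 0 0 0 0 0 0"
}}

```text
time_s: 35.1
ee_pos: [0.5743, -0.2191, 0.334]
eef_rot: [3.135, 0.008, -1.981]
force: [-0.9, 0.5, -4.5]
grip_width: 0.0085
```

Run:
```python
from mc import *
oT,T=go("12")
tc,Rm=tgtc(0.03);p0,R0,ob=cur();h=tc.copy();h[2]=p0[2];rows(p0,R0,h,Rm,6);rows(h,Rm,tc,Rm,4)
```

```text
[ 0.57433711 -0.2190589   0.33404302] [ 3.13538342  0.00769245 -1.98064067] [-0.89869985  0.51015789 -4.5015682 ]
held [-0.05752288  0.01703316  1.57014965] [-0.53854967  0.29334251] [-0.05681796  0.0166492   0.13718171] 9814
held rim kin [ 0.58147129 -0.1589226   0.2724083 ] 156.55793709682865 tilt [0.00167925 0.00113117]
held top (array([ 0.58102011, -0.1571331 ,  2.73074802]), np.float64(156.46033627804624), 410, np.float64(0.27318080410878665))
b wrist z 0.1420150313406921 (array([ 0.54546467, -0.24995694, -0.39876498]), np.float64(0.0033394176621957304), 2999)
    rear+x 1181 min -4.9 max 6.8 mid 0.9 mean 1.0
    +y 63 min -1.6 max 7.3 mid 2.8 mean 2.8
    -y 1551 min -5.1 max 6.1 mid 0.5 mean 0.9
b top
17 -0 -0 0.000 -0.000 0.000; 17 -0 -0 0.000 -0.000 0.000; 17 -0 -0 0.000 -0.000 0.000; 17 -0 -0 0.000 -0.000 0.000; 17 -0 -0 0.000 -0.000 0.000; 17 -0 -0 0.000 -0.000 0.000
0 -0 8 0.000 0.000 0.000; 0 -0 8 0.000 0.000 0.000; 0 -0 8 0.000 0.000 0.000; 0 -0 8 0.000 0.000 0.000
```

View pics/wrist_12.png

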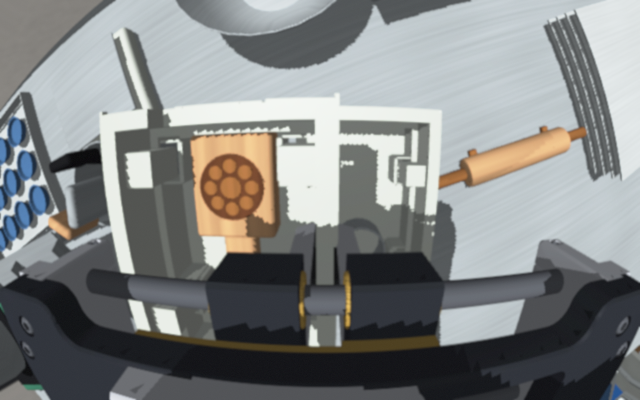

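```bash
sed -i 's/.5442,-.2507\]/.5447,-.2506]/' tgtc.py
python3 - <<'E'
from tgtc import *
tc,Rm=tgtc(0.03);p0,R0,ob=cur();h=tc.copy();h[2]=p0[2];print(B,tc);rows(p0,R0,h,Rm,6);rows(h,Rm,tc,Rm,4)
E
```

```text
[ 0.5447 -0.2506] [ 0.53735156 -0.31078129  0.30054365]
16 -0 -0 0.000 -0.000 0.000; 16 -0 -0 0.000 -0.000 0.000; 16 -0 -0 0.000 -0.000 0.000; 16 -0 -0 0.000 -0.000 0.000; 16 -0 -0 0.000 -0.000 0.000; 16 -0 -0 0.000 -0.000 0.000
0 -0 8 0.000 0.000 0.000; 0 -0 8 0.000 0.000 0.000; 0 -0 8 0.000 0.000 0.000; 0 -0 8 0.000 0.000 0.000
```

Emit:
{"op": "move_arm", "data": {
  "rows": "8 0 0 0 0 0; 16 0 0 0 0 0; 17 0 0 0 0 0; 17 0 0 0 0 0; 17 0 0 0 0 0; 14 0 0 0 0 0; 8 0 2 0 0 0; 2 0 6 0 0 0; 0 0 8 0 0 0; 0 0 8 0 0 0; 0 0 5 0 0 0; 0 0 0 0 0 0; 0 0 0 0 0 0"
}}

```text
time_s: 36.83
ee_pos: [0.532, -0.3158, 0.302]
eef_rot: [3.135, 0.008, -1.98]
force: [0.9, -0.5, -4.0]
grip_width: 0.009
```

Run:
```python
from tgtc import *
tc,Rm=tgtc(0.014);p0,R0,ob=cur();print(tc,p0);rows(p0,R0,tc,Rm,3)
```

```text
[ 0.53735156 -0.31078129  0.28454365] [ 0.531983   -0.31583911  0.3019929 ]
-2 -1 6 0.001 -0.000 0.000; -2 -1 6 0.001 -0.000 0.000; -2 -1 6 0.001 -0.000 0.000
```

Emit:
{"op": "move_arm", "data": {
  "rows": "-2.3 -1 5 0.001 0 0; -2.3 -1 6 0 0 0; -2 -1 5 0 0 0; 0 0 0 0 0 0; 0 0 0 0 0 0"
}}

```text
time_s: 37.45
ee_pos: [0.5379, -0.3103, 0.2851]
eef_rot: [3.137, 0.008, -1.98]
force: [-1.1, 0.2, -4.2]
grip_width: 0.0088
```

Run:
```python
from tgtc import *
tc,Rm=tgtc(0.0);p0,R0,ob=cur();print(tc,p0,ob["force"]);print(R0.T@(tc-p0)*1000,R.from_matrix(R0.T@Rm).as_rotvec())
```

```text
[ 0.53735156 -0.31078129  0.27054365] [ 0.5378817  -0.31032457  0.28509667] [-1.10637327  0.15807199 -4.18812523]
[ 0.74425409  0.23321742 14.54894983] [ 0.00038585 -0.00116214  0.00173744]
```

Emit:
{"op": "move_arm", "data": {
  "rows": "0.4 0.2 2 0 0 0.001; 0.3 0 2 0 0 0.001; 0 0 2 0 0 0; 0 0 2 0 0 0; 0 0 0 0 0 0"
}}

```text
time_s: 38.08
ee_pos: [0.5373, -0.311, 0.2768]
eef_rot: [3.137, 0.008, -1.982]
force: [0.3, 0.4, -4.5]
grip_width: 0.0087
```

Emit:
{"op": "move_arm", "data": {
  "rows": "0 0 1 0 0 0; 0 0 1 0 0 0; 0 0 1 0 0 0; 0 0 0 0 0 0"
}}

```text
time_s: 38.58
ee_pos: [0.5373, -0.311, 0.2737]
eef_rot: [3.137, 0.008, -1.982]
force: [-0.4, -0.3, -4.3]
grip_width: 0.0086
```

Now 3 mm from seated, well inside the lower rim, no contact force.

Emit:
{"op": "move_arm", "data": {
  "rows": "0 0 0.8 0 0 0; 0 0 0.8 0 0 0; 0 0 0.6 0 0 0; 0 0 0.5 0 0 0; 0 0 0 0 0 0"
}}

```text
time_s: 39.2
ee_pos: [0.5373, -0.311, 0.2708]
eef_rot: [3.137, 0.008, -1.982]
force: [0.5, -0.2, -4.5]
grip_width: 0.0089
```

Emit:
{"op": "move_arm", "data": {
  "rows": "0 0 0.5 0 0 0; 0 0 0.5 0 0 0; 0 0 0 0 0 0"
}}

```text
time_s: 39.58
ee_pos: [0.5374, -0.311, 0.2705]
eef_rot: [3.138, 0.008, -1.982]
force: [-0.1, -0.4, -4.6]
grip_width: 0.0087
```

Emit:
{"op": "move_arm", "data": {
  "rows": "0 0 0.6 0 0 0; 0 0 0.6 0 0 0; 0 0 0 0 0 0"
}}

```text
time_s: 39.95
ee_pos: [0.5373, -0.311, 0.2704]
eef_rot: [3.139, 0.007, -1.982]
force: [-2.6, 0.6, -1.1]
grip_width: 0.0088
```

Run:
```python
from mc import *
ob,c=look("13",("wrist","side"));print(ob["force"],ob["moment"])
w=c["wrist"];L=wpts(w,np.zeros(3),np.zeros(3))
p,pl,e,n=fitheld(L,w["z_map"],.063,(-.0595,.014,np.pi/2),1);oT,T=toteInTool(p,pl);R0=Rot(ob["eef_rot"]);print("c origin",ob["ee_pos"]+R0@oT,"tilt",(R0@T)[:2,2])
s=c["side"];cv2.imwrite("pics/s13.png",cv2.resize(s["color"][130:250,270:430],None,fx=5,fy=5,interpolation=cv2.INTER_CUBIC))
```

```text
[-2.56942817  0.59601101 -1.13958646] [0.06454833 0.44460204 0.05658623]
c origin [ 0.54484807 -0.25116702  0.13371274] tilt [-0.00150075  0.00249403]
```

View pics/s13.png

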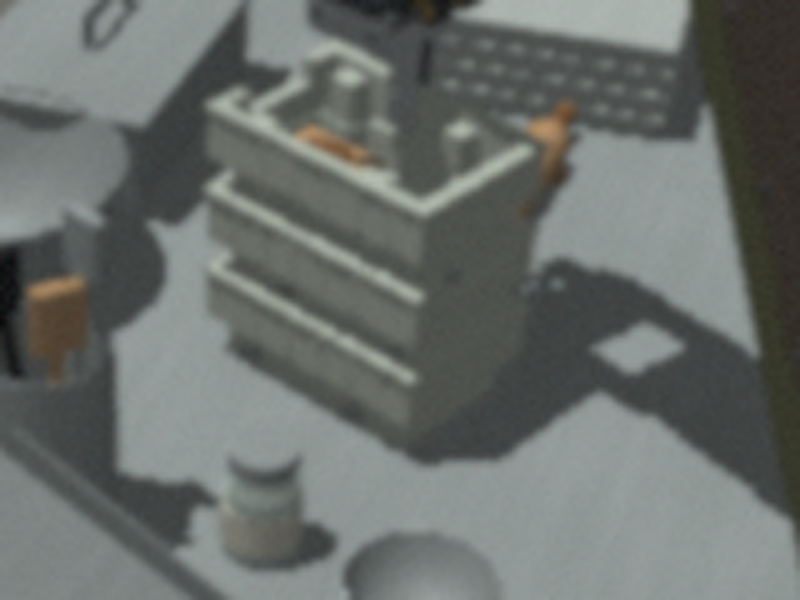

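Seated at z = 134 mm and level. Release and retreat.

Emit:
{"op": "move_arm", "data": {
  "rows": "0 0 0 0 0 0; 0 0 0 0 0 0; 0 0 0 0 0 0; 0 0 0 0 0 0",
  "grip": -0.3
}}

```text
time_s: 40.55
ee_pos: [0.5377, -0.3112, 0.2701]
eef_rot: [3.14, 0.008, -1.983]
force: [0.4, 0.5, 0.5]
grip_width: 0.0327
```

Emit:
{"op": "move_arm", "data": {
  "rows": "0 0 -8 0 0 0; 0 0 -15 0 0 0; 0 0 -20 0 0 0; 0 0 -30 0 0 0; 0 0 -30 0 0 0; 0 30 -10 0 0 0; 0 40 0 0 0 0; 0 40 0 0 0 0; 0 40 0 0 0 0; 0 40 0 0 0 0; 0 0 0 0 0 0; 0 0 0 0 0 0"
}}

```text
time_s: 42.05
ee_pos: [0.3578, -0.2333, 0.3987]
eef_rot: [-3.129, 0.004, -1.983]
force: [-0.8, -1.2, -0.1]
grip_width: 0.0328
```

Run:
```python
from mc import *
ob,c=look("14",("wrist","side","top"));print(ob["ee_pos"],ob["force"],ob["time_s"])
print("c top",topfit("14",(.5448,-.251),.209,YB))
s=c["side"];cv2.imwrite("pics/s14.png",cv2.resize(s["color"][120:260,240:440],None,fx=4,fy=4,interpolation=cv2.INTER_CUBIC))
P=pts(c["top"]);m=(np.abs(P[...,2]-.209)<.012)&(np.hypot(P[...,0]-.5448,P[...,1]+.251)<.12);Q=P[m]
r,x,y=ringres(np.array([.5448,-.251,YB]),Q[:,:2]);k=np.abs(r)<.004;A=np.c_[x[k],y[k],np.ones(k.sum())];print("rim plane",np.linalg.lstsq(A,Q[k][:,2],rcond=None)[0])
```

```text
[ 0.3578153  -0.23327389  0.39867849] [-0.76178695 -1.18929992 -0.07694661] 42.05
c top (array([ 0.54428926, -0.24950105,  2.73610463]), np.float64(156.76724784645387), 707, np.float64(0.20901312821902884))
rim plane [ 0.00061077 -0.0007029   0.20909514]
```

View pics/s14.png

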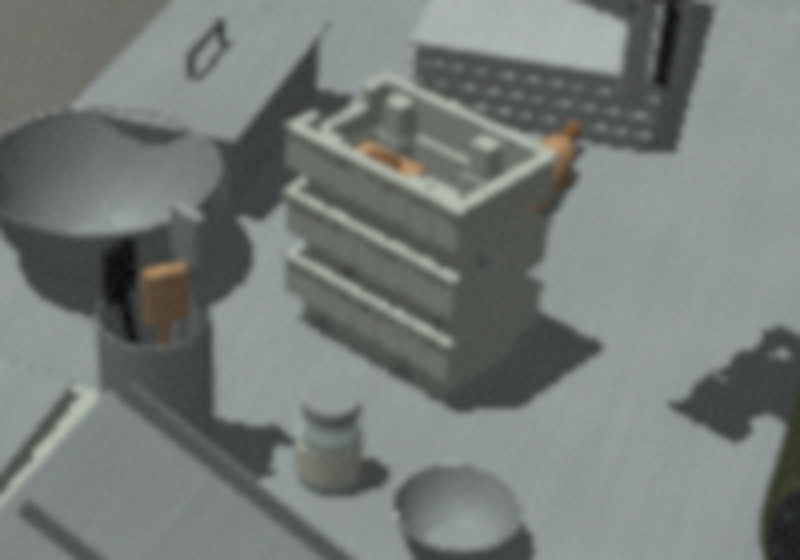

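View pics/top_14.png

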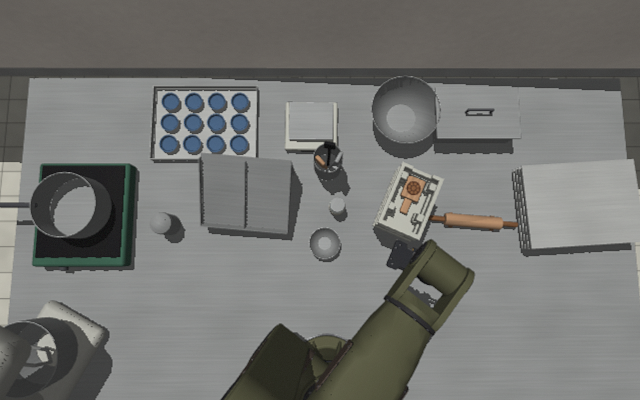

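The final views show a level three-tote stack: the top rim is at 209 mm with a slope under 0.1°. The press lies in the top tote (top image, about 411,193), the bystanders are where they were, and the gripper is clear.

```bash
python3 -c "
from station import ctrl
print(ctrl.hand_in())"
```

```text
the job is handed in; nothing more can be done
None
```

The stack is finished and handed in at about 42 s on the robot's clock. I lifted the ring-cutter tote by its outer side wall, levelled it, and lowered it half-turned onto the pudding-mould tote. The mooncake-mould tote then went on top, half-turned to the one below. Both touched down gently, at only a few newtons, and I let go and backed the arm off.

- **Seating:** the cutter tote measured 67.0 mm up and the top tote 133.7 mm, against 67 and 134 mm expected. The top rim is at 209 mm, as expected, with a slope under 0.1°.
- **Goods:** the mooncake mould shows in the top tote in the last view. The cutter was seen in its tote after I released it. The pudding moulds were not disturbed on the way down, but neither they nor the cutter can be seen now.
- **Surroundings:** by eye, the bench items in the last top view stand where they did at the start, and the gripper is clear of everything.
- **Disagreements:** the top and wrist cameras differed by about 1–2 mm sideways, so I aimed between them. The side camera was up to 6 mm off on the bottom tote, and I did not use its measurements. One wrist reading just after I released the cutter tote put its rim at 144.6 mm. The top camera read 142.0 mm, and a later wrist reading agreed with it.

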